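# True and check the corner of a planting tray with a square

### The job

The blue end panel of the planting tray leans in a little on its freshly glued, stiff hinge. Take the square by its orange post and, feeling your way slowly, press it snugly into the tray's inside corner, so that its two outer edges push the blue panel out to square and lie flush on the grey and the blue panel at once; keep it pressed on both with a gentle 5 to 10 N each for two seconds, never above 15 N, touching the panels with the square only. Then bring the square straight back out without disturbing the trued panel and set it down gently, flat in the middle of its black mat; leave everything else where it stands.

Things in the scene. Friction and masses are not known exactly. Their poses are not given: they have to be found in the camera images.
- tank: The planting tray: white base plate 200 (x) x 280 (y) x 12 mm, fixed to the bench. Origin: centre of its underside. A grey panel (256 mm long, 60 mm high above the plate, 8 mm thick) stands along its +x edge; its inner face looks to the tray's -x. The blue end panel stands at its +y end.
- corner (a point): Top of the base plate at the NOMINAL inside corner, (85, 125, 12) mm in the tray's frame, same axes. The grey panel's inner face is parallel to the plane x = 0 here, but up to 8 mm off it either way (slotted for adjustment, setting unknown; it holds firm). The blue panel's inner face passes through x = y = 0 and, when true, is the plane y = 0. The tray's inside lies at negative x and y.
- end_panel (a joint): Lean of the blue end panel, rad: 0 = square to the grey panel, positive = its free end leans inwards over the tray. Upright hinge line at corner. Stiff: it stays where it is left and needs about 0.3 N m to turn (some 3 N at 110 mm from the hinge). Range -0.06 to 0.2.
- end_panel_tip (a point): On the blue end panel (150 mm long, 8 mm thick, 60 mm high above the base plate): middle of the upright edge at its free end, on its inner face.
- square: L-shaped aluminium square lying flat, loose, 0.16-0.28 kg, 20 mm thick. Origin: underside, below its post. Outer edge faces look along its +x and +y, each 45 mm from the origin; legs 24 mm wide reach y = -65 mm and x = -65 mm; 8 mm relief at the heel. In the corner its axes match the tray's. Slippery on the panels (friction about 0.15) but not on the base plate: press some 10 mm clear of the plate.
- square_grip (a point): Centre of the orange upright square post (20 x 20 mm, sides along the square's axes) of the square, to be gripped from above: 45 mm above the square's underside. The post reaches from 17 to 67 mm above the underside.
- mat: Flat black mat 200 x 200 x 4 mm, fixed, on which the square lies. Origin: centre of its underside.
- pot: Terracotta-red jar with green lid, 48 mm across, 55 mm tall, standing on the tray's base plate away from the corner; leave alone. Origin: underside.
- amber: Amber bottle, 72 mm across, 170 mm tall; leave alone. Origin: underside.
- wash: White bottle with blue cap, 68 mm across, 160 mm tall; leave alone. Origin: underside.
- jar_a: Red jar, 54 mm across, 60 mm tall; leave alone. Origin: underside.
- jar_b: Orange jar, 54 mm across, 60 mm tall; leave alone. Origin: underside.
- spatula: Spatula lying on the bench; leave alone.
- beaker: White ceramic beaker, 70 mm across, 85 mm tall; leave alone. Origin: underside.
Things that resemble listed ones, but are neither listed nor needed, are in the scene too. What is shaped like the square but yellow is not meant.

How it is judged:
By the outcome, as a careful person would: the job done as asked, in the order asked, and still so for the second after the job is handed in, with the robot touching nothing.
It also fails if it takes over 72 s, if anything falls off the work surface, if the arm or the gripper's body presses on something with over 40 N, if the wrist force passes 120 N, or if a joint passes its speed limit or range.

### The arm

A 6-joint arm with a two-finger parallel gripper is mounted at the origin on the work surface. World frame = base frame: x ahead of the robot, y to its left, z up, the work surface at z = 0. Lengths are in m, angles in rad, forces in N, time in s.
With the tool pointing down it reaches from about 0.425 to 0.95 m from the base axis. Payload 3.5 kg.
Tool frame: the origin (TCP) lies at the very end of the fingers, on their centre line; the grasp point (between the pads) lies 19 mm behind it; y points along the fingers, z is the direction in which the jaws open and shut, and the axes are right-handed (so a half turn about y gives the same grasp; the last joint's range is limited). The gripper opens to 85 mm and grips with 20 to 120 N. Pads are 22 mm wide; open, the fingers measure 114 mm over their backs; the gripper's body (76 mm by 85 mm) begins 54 mm behind the grasp point. The pads swing forward as they close: fully open they stand 13 mm farther back than shut.
Start: joints at [1.07, 0.286, 1.577, -0, 1.279, -0.15], TCP at [0.232, 0.634, 0.231] pointing down, gripper open.
Joint ranges: [-2.77, 2.77], [-0.9, 2.22], [0.21, 2.48], [-1.53, 4.67], [0.24, 2.81], [-2.84, 2.84]. Speed limits (rad/s): [2.79, 2.79, 3.14, 3.14, 3.14, 3.14].

### API

Orientations are given as a unit quaternion [x, y, z, w].
In Python, from plant import ctrl, cams gives the robot as it stands.
- The arm moves only by the tool play_rows, never from a script. Its argument "steps" is a list of rows, each an object of numbers: "claw": the finger opening in cm, from 0 to 8.54; "tx", "ty", "tz": the shift along the tool's x, y, z in cm; "ax", "ay", "az": the turn, a rotation vector about the tool's x, y, z in degrees. A call has 1 to 12 rows; each row is the pose to reach, as a shift and turn from the pose commanded when the call began, along the tool's axes at that moment; what a row does not reach only later rows make up. A row lasts 1/12 s, in which the tool goes at most 41.7 mm and 7.16 degrees, less where a joint would pass 70% of its speed; a pose out of reach is approached as far as the arm can. A call with a gripper value outside its range is refused whole. The fingers move at their own pace and stop on an object; "grip_force" is the grip in N (left out, the last holds). Time passes only in rows, so rows that repeat a pose let the fingers close. It gives the time, the measured TCP pose, the force and the opening at its end, in the units of the state.
- ctrl.get_state(): the state, without advancing time (a new reading comes with each control period).
- cams.read_camera(name): name is "scene" or "side" or "wrist"; returns (picture, depth): 480x640x3 uint8, blue, green, red; 480x640 float32, m along the optical axis (not along the pixel's ray), 0 where there is no reading.
- cams.camera_model(name): a dict with "intrinsics" (3x3 intrinsics, pixels), "rvec" (rotation vector, rad) and "tvec" (3), from world to camera coordinates, as OpenCV has them; the wrist camera has in their place "tool_from_camera" (4x4, takes a point from camera to tool coordinates, whose origin is the TCP and whose axes are the tool frame's). Camera axes: x right, y down, z forward; pixel columns grow to the right and rows downward; lengths in m; the calibration is good to about 2 mm. A picture is of the moment at which its call begins: read the wrist's pose just before it. camera_model takes no time and is no camera call.
- ctrl.sign_off(): hands the job in, once; it reports no verdict.
The state is a dict: "time": time; "qpos": joint angles; "dq": joint speeds; "joint_efforts": joint torques, N m; "eef_pos": TCP position; "tcp_rot": TCP orientation; "contact_force": force on the tool from outside, world axes, zero at the start; "wrist_torque": the same for the moment, N m; "opening": opening from 0.0 (shut) to 1.0 (fully open).
Only numpy, scipy, OpenCV 4.12 (cv2) and the standard library are available. Lean on these libraries where they do the work, as an engineer would, in place of code of your own. Each camera call takes 0.05 s, during which the arm holds its last target.

## Working session

There is one attempt and no reset: what is moved stays moved. The work goes in short steps, Python scripts to look and compute and a tool call to move; the robot and the scene stay as the last step left them, time stands still between calls to the robot, and variables do not carry over. Pictures are saved under pics/ and viewed, and the job is handed in when it is done.

Besides the shell and the picture viewer there is one more tool, called after ">>>" by a JSON object that holds its "name" and its "arguments". play_rows: Moves the arm, as the interface text tells. Its arguments: {"type":"object","properties":{"steps":{"type":"array","items":{"type":"object","properties":{"claw":{"type":"number"},"tx":{"type":"number"},"ty":{"type":"number"},"tz":{"type":"number"},"ax":{"type":"number"},"ay":{"type":"number"},"az":{"type":"number"}}}},"grip_force":{"type":"number"}},"required":["steps"]}

```bash
ls -la; mkdir -p pics; cat > h.py <<'E'
import numpy as np, cv2
from scipy.spatial.transform import Rotation as R
from plant import ctrl, cams
def st(): return ctrl.get_state()
def tcp(s=None):
    s=s or st(); T=np.eye(4); T[:3,:3]=R.from_quat(s['tcp_rot']).as_matrix(); T[:3,3]=s['eef_pos']; return T
def cam(name,s=None):
    """returns K, world_from_cam"""
    m=cams.camera_model(name); K=np.array(m['intrinsics'])
    if name=='wrist': return K, tcp(s)@np.array(m['tool_from_camera'])
    T=np.eye(4); T[:3,:3]=cv2.Rodrigues(np.array(m['rvec'],float))[0]; T[:3,3]=np.ravel(m['tvec']); return K,np.linalg.inv(T)
def shot(name,fn):
    s=st(); im,d=cams.read_camera(name); K,T=cam(name,s)
    cv2.imwrite('pics/%s.png'%fn,im); np.savez('pics/%s.npz'%fn,im=im,d=d,K=K,T=T); return im,d,K,T
def load(fn):
    z=np.load('pics/%s.npz'%fn); return z['im'],z['d'],z['K'],z['T']
def cloud(d,K,T):
    v,u=np.mgrid[:d.shape[0],:d.shape[1]]
    p=np.stack([(u-K[0,2])/K[0,0]*d,(v-K[1,2])/K[1,1]*d,d],-1)
    return p@T[:3,:3].T+T[:3,3]
def proj(P,K,T):
    p=(np.atleast_2d(P)-T[:3,3])@T[:3,:3]; return (p/p[:,2:])[:,:2]@K[:2,:2].T+K[:2,2]
def onplane(uv,z,K,T):
    uv=np.atleast_2d(uv).astype(float); r=np.c_[(uv-K[:2,2])/[K[0,0],K[1,1]],np.ones(len(uv))]@T[:3,:3].T
    return T[:3,3]+r*((z-T[2,3])/r[:,2])[:,None]
E
python3 - <<'E'
from h import *
s=st(); print(s)
for n in ('scene','side','wrist'):
    im,d,K,T=shot(n,n+'0'); print(n,K.tolist(),T.round(3).tolist())
E
```

```text
total 12
drwxr-xr-x  3 agent agent 4096 Dec  7 05:42 .
drwxr-xr-x 23 root  root  4096 Dec  7 05:42 ..
drwxr-xr-x  2 agent agent 4096 Dec  7 05:42 pics
{'time': 0.0, 'qpos': array([ 1.06999948e+00,  2.87163338e-01,  1.57818452e+00, -1.81908590e-05,
        1.27860628e+00, -1.50027288e-01]), 'dq': array([ 5.55345092e-04,  1.92515590e-03,  3.12277983e-04,  1.89151125e-03,
        2.30058429e-05, -5.15181470e-04]), 'joint_efforts': array([-1.25901724e-04, -4.05962920e+01, -2.92631918e+01, -9.36200126e-05,
        5.56736268e-03, -3.82415720e-06]), 'eef_pos': array([0.23161593, 0.63331301, 0.22994466]), 'tcp_rot': array([ 0.69705229, -0.12364013,  0.12311796, -0.69546617]), 'contact_force': array([-0.40125593, -0.47374698, -0.12671162]), 'wrist_torque': array([-0.0188984 , -0.00333257, -0.01124983]), 'opening': 1.001474209346218}
scene [[455.86060887466306, 0.0, 321.6703206483134], [0.0, 455.86060887466306, 241.42167766911783], [0.0, 0.0, 1.0]] [[0.301, 0.681, -0.667, 1.26], [0.953, -0.229, 0.196, -0.187], [-0.02, -0.695, -0.719, 0.85], [0.0, 0.0, 0.0, 1.0]]
side [[579.5963949047485, 0.0, 330.9809188179172], [0.0, 579.5963949047485, 243.5359263156074], [0.0, 0.0, 1.0]] [[0.996, -0.08, 0.049, 0.425], [-0.092, -0.726, 0.681, -1.032], [-0.019, -0.683, -0.73, 1.181], [0.0, 0.0, 0.0, 1.0]]
wrist [[376.61991209100273, 0.0, 321.8576282472835], [0.0, 376.61991209100273, 236.61162522765528], [0.0, 0.0, 1.0]] [[0.344, 0.892, 0.293, 0.157], [0.939, -0.326, -0.11, 0.661], [-0.003, 0.313, -0.95, 0.373], [0.0, 0.0, 0.0, 1.0]]
```

View pics/scene0.png

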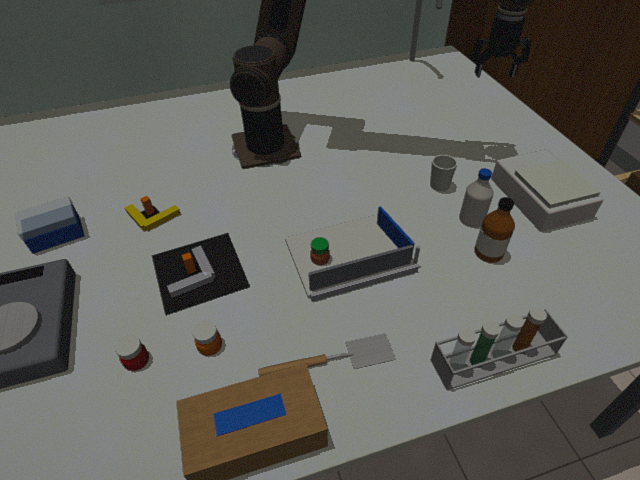

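View pics/side0.png

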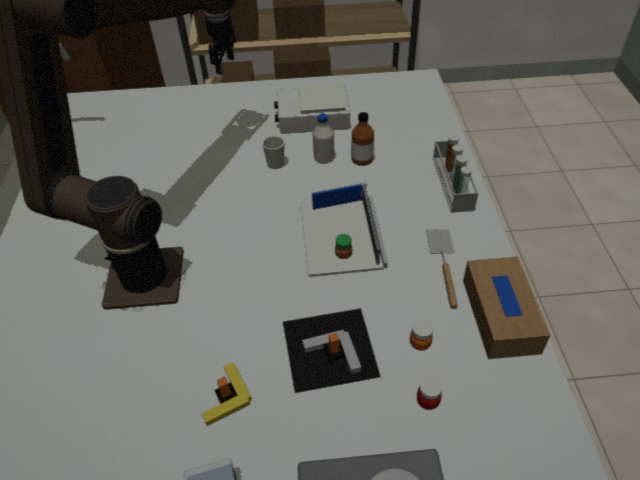

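View pics/wrist0.png

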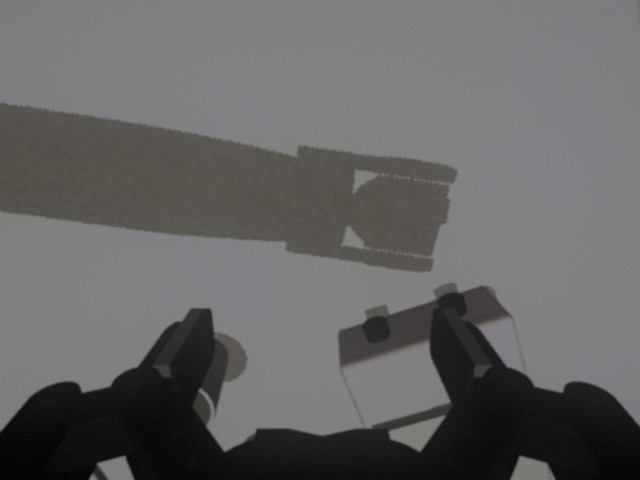

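The grey square with the orange post lies on the black mat: scene (190,270), side (335,350). The yellow L at scene (150,210), side (230,395) is the lookalike, not meant. The tray is at scene (350,250), side (343,235). I'll measure them and view enlarged crops.

```bash
python3 - <<'E'
from h import *
for n,(u,v,w,h) in {'scene0':(140,190,120,130),'side0':(270,280,120,130)}.items():
    im,d,K,T=load(n); c=cv2.resize(im[v:v+h,u:u+w],None,fx=4.5,fy=4.5,interpolation=cv2.INTER_CUBIC); cv2.imwrite('pics/c_%s.png'%n,c)
for n,(u,v,w,h) in {'scene0':(275,190,150,120),'side0':(290,175,110,110)}.items():
    im,d,K,T=load(n); c=cv2.resize(im[v:v+h,u:u+w],None,fx=5,fy=5,interpolation=cv2.INTER_CUBIC); cv2.imwrite('pics/t_%s.png'%n,c)
im,d,K,T=load('scene0');P=cloud(d,K,T)
for uv in [(188,262),(195,285),(210,262),(400,100),(350,240),(150,205),(320,243),(486,230)]: print(uv,P[uv[1],uv[0]].round(3))
im,d,K,T=load('side0');P=cloud(d,K,T)
for uv in [(334,342),(350,355),(340,380),(343,240),(345,195),(343,240)]: print(uv,P[uv[1],uv[0]].round(3))
E
python3 -c "
import cv2,numpy as np
a=cv2.imread('pics/c_scene0.png');b=cv2.imread('pics/c_side0.png');cv2.imwrite('pics/cc.png',cv2.resize(np.hstack([a,b]),(800,433)))
a=cv2.imread('pics/t_scene0.png');b=cv2.resize(cv2.imread('pics/t_side0.png'),(600,600));cv2.imwrite('pics/tt.png',cv2.resize(np.hstack([a,b]),(800,356)))"
```

```text
(188, 262) [ 0.488 -0.287  0.057]
(195, 285) [ 0.523 -0.285  0.011]
(210, 262) [ 0.453 -0.242  0.003]
(400, 100) [-0.131  0.538 -0.002]
(350, 240) [0.501 0.112 0.012]
(150, 205) [ 0.238 -0.364  0.047]
(320, 243) [0.536 0.021 0.066]
(486, 230) [0.647 0.393 0.096]
(334, 342) [ 0.478 -0.297  0.064]
(350, 355) [ 0.514 -0.31   0.025]
(340, 380) [ 0.485 -0.359  0.002]
(343, 240) [0.533 0.023 0.06 ]
(345, 195) [0.559 0.212 0.049]
(343, 240) [0.533 0.023 0.06 ]
```

View pics/cc.png

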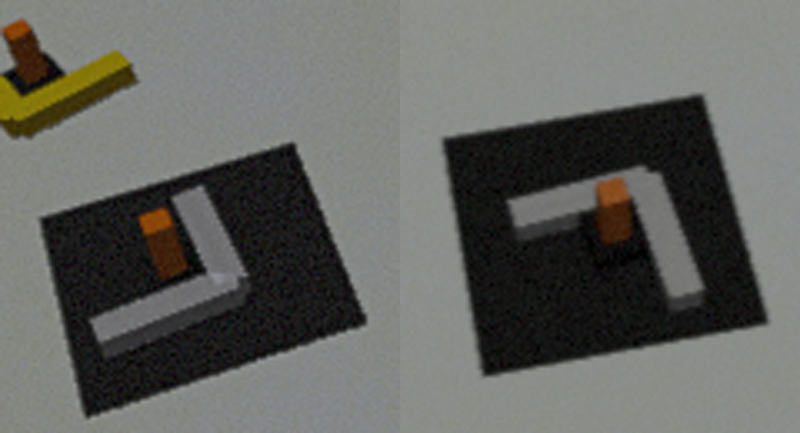

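View pics/tt.png

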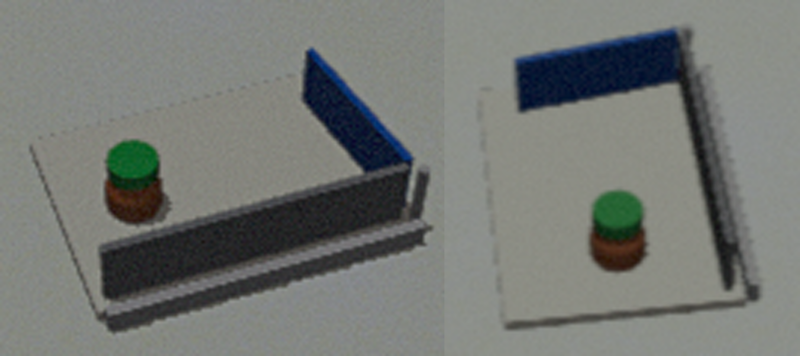

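```bash
python3 - <<'E'
from h import *
im,d,K,T=load('side0')
mat=onplane([(283,321.4),(361.2,308.5),(380.4,376.3),(294.9,392.5)],.004,K,T); print('mat',mat.round(4).tolist(),mat.mean(0))
f=lambda a,b:np.degrees(np.arctan2(*(b-a)[[1,0]]))
print(f(mat[0],mat[1]),f(mat[3],mat[2]),f(mat[3],mat[0])-90,f(mat[2],mat[1])-90)
tr=onplane([(308.9,275.4),(383,268),(301,202.8)],.012,K,T); print('tray',tr.round(4).tolist(),f(tr[0],tr[1]),f(tr[0],tr[2])-90)
s=st();print(R.from_quat(s['tcp_rot']).as_matrix().round(3))
for u in ['scene0','side0']:
    im,d,K,T=load(u);P=cloud(d,K,T);hsv=cv2.cvtColor(im,cv2.COLOR_BGR2HSV)
    m=(hsv[...,0]<15)&(hsv[...,1]>150)&(abs(P[...,0]-.48)<.06)&(abs(P[...,1]+.295)<.06)&(P[...,2]>.06)
    print(u,m.sum(),P[m].mean(0),P[m][:,2].max())
    # grey square top
    m=(abs(P[...,0]-.48)<.09)&(abs(P[...,1]+.295)<.09)&(abs(P[...,2]-.024)<.008)&(hsv[...,1]<60)&(hsv[...,2]>90)
    print(m.sum(), cv2.minAreaRect(P[m][:,:2].astype(np.float32)))
E
```

```text
mat [[0.3616, -0.1839, 0.004], [0.5589, -0.1653, 0.004], [0.578, -0.3605, 0.004], [0.3812, -0.3812, 0.004]] [ 0.46992411 -0.27272804  0.004     ]
5.402905480451483 6.027337626785885 5.6808469936456305 5.578793586001112
tray [[0.4352, -0.0496, 0.012], [0.6324, -0.0453, 0.012], [0.4305, 0.2324, 0.012]] 1.2283780029959321 0.9494350624809158
[[ 0.939 -0.001  0.344]
 [-0.344 -0.002  0.939]
 [-0.    -1.    -0.002]]
scene0 67 [ 0.48395752 -0.28716629  0.0688327 ] 0.07349056668701426
579 ((0.47276777029037476, -0.299475759267807), (0.11215683817863464, 0.108260877430439), 11.108940124511719)
side0 75 [ 0.47772058 -0.29074171  0.06941573] 0.0760184525010561
604 ((0.46988198161125183, -0.2991199195384979), (0.1082715317606926, 0.11087202280759811), 11.570402145385742)
```

```bash
cat >> h.py <<'E'
def down(yaw_deg):
    """tool y down, tool z at heading yaw"""
    a=np.radians(yaw_deg); z=np.array([np.cos(a),np.sin(a),0]); y=np.array([0,0,-1.]); return np.c_[np.cross(y,z),y,z]
def delta(pos,yaw,p0=None,R0=None,show=True):
    s=st(); R0=R.from_quat(s['tcp_rot']).as_matrix() if R0 is None else R0; p0=s['eef_pos'] if p0 is None else np.array(p0)
    t=R0.T@(np.array(pos)-p0)*100; r=R.from_matrix(R0.T@down(yaw)).as_rotvec(degrees=True)
    if show: print('t cm',t.round(2),'rot deg',r.round(2))
    return t,r
E
python3 - <<'E'
from h import *
delta([.57,.13,.25],1.1)
E
```

```text
t cm [ 49.07  -1.92 -35.66] rot deg [1.00e-01 6.88e+01 5.00e-02]
```

>>> {"name": "play_rows", "arguments": {"steps": [{"tx": 3,"ty": -0.5,"tz": -2,"ay": 4},{"tx": 6,"ty": -1,"tz": -4.5,"ay": 9},{"tx": 9,"ty": -1.5,"tz": -6.5,"ay": 14},{"tx": 12.2,"ty": -1.9,"tz": -8.9,"ay": 20},{"tx": 15.3,"ty": -1.9,"tz": -11.1,"ay": 25},{"tx": 18.4,"ty": -1.9,"tz": -13.4,"ay": 30},{"tx": 21.5,"ty": -1.9,"tz": -15.6,"ay": 35},{"tx": 24.6,"ty": -1.9,"tz": -17.9,"ay": 40},{"tx": 27.7,"ty": -1.9,"tz": -20.1,"ay": 45},{"tx": 30.8,"ty": -1.9,"tz": -22.4,"ay": 50},{"tx": 34,"ty": -1.9,"tz": -24.7,"ay": 55},{"tx": 37,"ty": -1.9,"tz": -26.9,"ay": 60}]}}

```text
invalid input at $.steps[0]: expected keys claw, tx, ty, tz, ax, ay, az
```

```bash
python3 - <<'E'
from h import *
delta([.57,.13,.25],1.1); print(st()['time'])
E
```

```text
t cm [ 49.07  -1.92 -35.66] rot deg [1.00e-01 6.88e+01 5.00e-02]
0.15
```

All keys are required in each row.

>>> {"name": "play_rows", "arguments": {"steps": [{"claw": 8.5,"tx": 5,"ty": -0.5,"tz": -3.5,"ax": 0,"ay": 7,"az": 0},{"claw": 8.5,"tx": 11,"ty": -1,"tz": -8,"ax": 0,"ay": 14,"az": 0},{"claw": 8.5,"tx": 17,"ty": -1.5,"tz": -12,"ax": 0,"ay": 21,"az": 0},{"claw": 8.5,"tx": 24,"ty": -1.9,"tz": -17,"ax": 0,"ay": 28,"az": 0},{"claw": 8.5,"tx": 30,"ty": -1.9,"tz": -22,"ax": 0,"ay": 42,"az": 0},{"claw": 8.5,"tx": 37,"ty": -1.9,"tz": -27,"ax": 0,"ay": 55,"az": 0},{"claw": 8.5,"tx": 43,"ty": -1.9,"tz": -31,"ax": 0,"ay": 65,"az": 0},{"claw": 8.5,"tx": 49.1,"ty": -1.9,"tz": -35.6,"ax": 0,"ay": 68.8,"az": 0},{"claw": 8.5,"tx": 49.1,"ty": -1.9,"tz": -35.6,"ax": 0,"ay": 68.8,"az": 0},{"claw": 8.5,"tx": 49.1,"ty": -1.9,"tz": -35.6,"ax": 0,"ay": 68.8,"az": 0},{"claw": 8.5,"tx": 49.1,"ty": -1.9,"tz": -35.6,"ax": 0,"ay": 68.8,"az": 0},{"claw": 8.5,"tx": 49.1,"ty": -1.9,"tz": -35.6,"ax": 0,"ay": 68.8,"az": 0}]}}

```text
time: 1.15
eef_pos: [0.5117, 0.2178, 0.2488]
tcp_rot: [0.505, -0.495, 0.495, -0.505]
contact_force: [-0.1, 0.8, 0.8]
opening: 0.993
```

```bash
python3 - <<'E'
from h import *
delta([.57,.13,.25],1.1); s=st();print(s['time'],s['dq'].round(3))
E
```

```text
t cm [ 8.89 -0.12  5.67] rot deg [ 0.01 -0.01 -0.  ]
1.15 [-0.866  0.176 -0.19   0.002  0.008 -0.866]
```

>>> {"name": "play_rows", "arguments": {"steps": [{"claw": 8.5,"tx": 3.5,"ty": 0,"tz": 2.2,"ax": 0,"ay": 0,"az": 0},{"claw": 8.5,"tx": 6,"ty": 0,"tz": 3.5,"ax": 0,"ay": 0,"az": 0},{"claw": 8.5,"tx": 6,"ty": 0,"tz": 3.5,"ax": 0,"ay": 0,"az": 0},{"claw": 8.5,"tx": 6,"ty": 0,"tz": 3.5,"ax": 0,"ay": 0,"az": 0},{"claw": 8.5,"tx": 6,"ty": 0,"tz": 3.5,"ax": 0,"ay": 0,"az": 0}]}}

```text
time: 1.57
eef_pos: [0.5468, 0.1607, 0.2485]
tcp_rot: [0.505, -0.496, 0.495, -0.505]
contact_force: [-0.4, 1.2, -0.1]
opening: 1.0
```

```bash
python3 - <<'E'
from h import *
s=st();print(s['time'],s['eef_pos'],abs(s['dq']).max(),s['contact_force'])
im,d,K,T=shot('wrist','w1')
E
```

```text
1.5667 [0.5467723  0.1607248  0.24849559] 0.027199893559570153 [-0.35476382  1.21967704 -0.14309645]
```

View pics/w1.png

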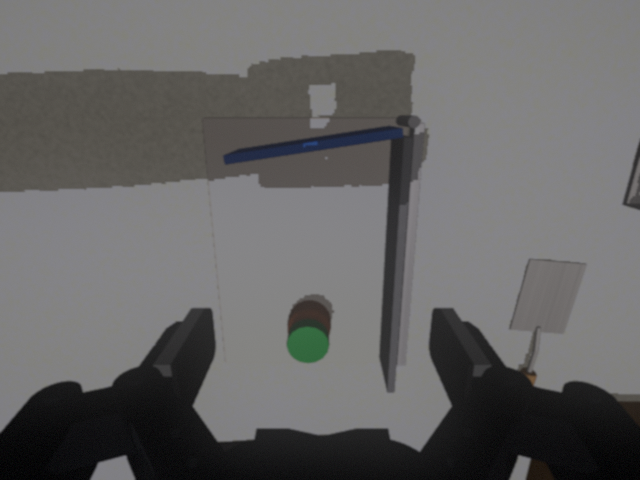

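```bash
python3 - <<'E'
from h import *
im,d,K,T=load('w1')
g=(np.clip((im/255.)**.5,0,1)*255).astype(np.uint8)
c=cv2.resize(g[95:225,195:435],(800,433),interpolation=cv2.INTER_CUBIC); cv2.imwrite('pics/w1a.png',c)
c=cv2.resize(g[215:405,195:435],(758,600),interpolation=cv2.INTER_CUBIC); cv2.imwrite('pics/w1b.png',c)
E
```

```text
(no output)
```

View pics/w1a.png

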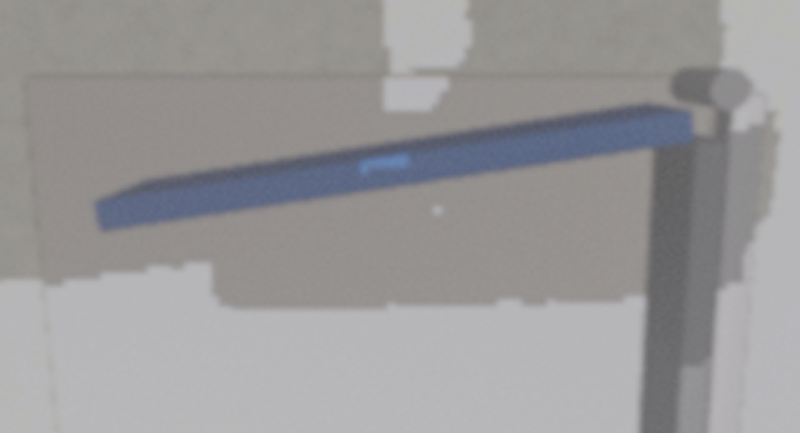

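View pics/w1b.png

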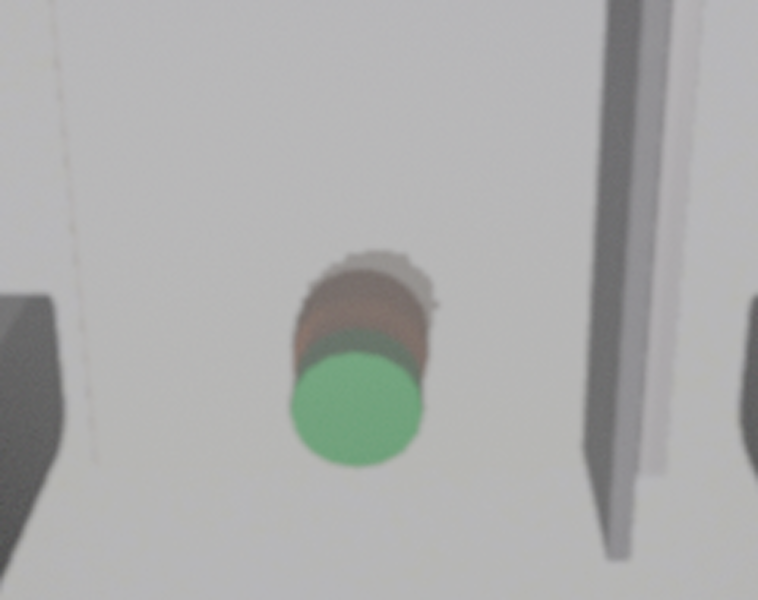

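```bash
python3 - <<'E'
from h import *
im,d,K,T=load('w1')
A=lambda x,y:(195+(x+.5)/3.3333-.5,95+(y+.5)/3.3333-.5); B=lambda x,y:(195+(x+.5)/3.158-.5,215+(y+.5)/3.158-.5)
f=lambda a,b:np.degrees(np.arctan2(*(b-a)[[1,0]]))
g=onplane([A(692,150),A(681,433),B(638,30),B(608,558)],.072,K,T);print('grey top in',g.round(4).tolist(),f(g[3],g[0])-90)
g2=onplane([A(655,150),A(640,433),B(607,10),B(584,448)],.012,K,T);print('grey bot in',g2.round(4).tolist(),f(g2[3],g2[0])-90)
b=onplane([A(104,231),A(692,143)],.072,K,T);print('blue',b.round(4).tolist(),f(b[0],b[1]),np.linalg.norm(b[0]-b[1]))
p=onplane([A(24,76),A(672,76),A(57,433),B(52,0),B(95,462)],.012,K,T);print('plate TL, top, left..',p.round(4).tolist(),f(p[0],p[1]),f(p[4],p[0])-90)
P=cloud(d,K,T)
hsv=cv2.cvtColor(im,cv2.COLOR_BGR2HSV); m=(hsv[...,1]>120)&(abs(hsv[...,0].astype(int)-110)<15)
print('blue z',np.percentile(P[m][:,2],[50,90,99]))
pot=P[m*0+ (hsv[...,0]>50)*(hsv[...,0]<75)*(hsv[...,1]>120)>0]; print('pot',pot.mean(0))
E
```

```text
grey top in [[0.612, 0.2211, 0.072], [0.6154, 0.1483, 0.072], [0.6133, 0.1486, 0.072], [0.6182, -0.0315, 0.072]] 1.3861392513507411
grey bot in [[0.6136, 0.2172, 0.012], [0.6155, 0.1306, 0.012], [0.6152, 0.1379, 0.012], [0.619, -0.0325, 0.012]] 1.242259846302744
blue [[0.4654, 0.1985, 0.072], [0.6119, 0.2228, 0.072]] 9.426630268420665 0.14846931002952185
plate TL, top, left.. [[0.4299, 0.2344, 0.012], [0.6169, 0.2379, 0.012], [0.4317, 0.127, 0.012], [0.4318, 0.1378, 0.012], [0.4348, -0.0425, 0.012]] 1.0883519290480417 1.014667076140924
blue z [0.07396715 0.33192033 0.33781902]
pot [0.53511597 0.0297494  0.08326026]
```

```bash
python3 - <<'E'
from h import *
delta([.479,-.285,.20],11.2)
E
```

```text
t cm [44.48  4.85 -7.65] rot deg [  0.04 -10.04  -0.03]
```

>>> {"name": "play_rows", "arguments": {"steps": [{"claw": 8.5,"tx": 3,"ty": 0,"tz": -0.5,"ax": 0,"ay": -1,"az": 0},{"claw": 8.5,"tx": 7,"ty": 0,"tz": -1.2,"ax": 0,"ay": -2,"az": 0},{"claw": 8.5,"tx": 11,"ty": 0,"tz": -1.9,"ax": 0,"ay": -3,"az": 0},{"claw": 8.5,"tx": 15,"ty": 0,"tz": -2.6,"ax": 0,"ay": -4,"az": 0},{"claw": 8.5,"tx": 19,"ty": 0,"tz": -3.3,"ax": 0,"ay": -5,"az": 0},{"claw": 8.5,"tx": 23,"ty": 0,"tz": -4,"ax": 0,"ay": -6,"az": 0},{"claw": 8.5,"tx": 27,"ty": 1,"tz": -4.7,"ax": 0,"ay": -7,"az": 0},{"claw": 8.5,"tx": 31,"ty": 2,"tz": -5.4,"ax": 0,"ay": -8,"az": 0},{"claw": 8.5,"tx": 35,"ty": 3,"tz": -6.1,"ax": 0,"ay": -9,"az": 0},{"claw": 8.5,"tx": 39,"ty": 4,"tz": -6.8,"ax": 0,"ay": -10,"az": 0},{"claw": 8.5,"tx": 42.5,"ty": 4.8,"tz": -7.3,"ax": 0,"ay": -10,"az": 0},{"claw": 8.5,"tx": 44.5,"ty": 4.8,"tz": -7.6,"ax": 0,"ay": -10,"az": 0}]}}

```text
time: 2.62
eef_pos: [0.4787, -0.2871, 0.1989]
tcp_rot: [0.546, -0.45, 0.448, -0.546]
contact_force: [0.3, 0.0, -0.2]
opening: 0.994
```

>>> {"name": "play_rows", "arguments": {"steps": [{"claw": 8.5,"tx": 0,"ty": 0,"tz": 0,"ax": 0,"ay": 0,"az": 0},{"claw": 8.5,"tx": 0,"ty": 0,"tz": 0,"ax": 0,"ay": 0,"az": 0},{"claw": 8.5,"tx": 0,"ty": 0,"tz": 0,"ax": 0,"ay": 0,"az": 0}]}}

```text
time: 2.87
eef_pos: [0.4803, -0.2843, 0.201]
tcp_rot: [-0.546, 0.449, -0.449, 0.547]
contact_force: [-0.3, 0.3, -0.1]
opening: 0.994
```

```bash
python3 - <<'E'
from h import *
s=st();print(s['time'],s['eef_pos'],abs(s['dq']).max(),s['contact_force'])
im,d,K,T=shot('wrist','w2')
E
```

```text
2.8667 [ 0.48034762 -0.284296    0.20101929] 0.01209208307912344 [-0.2972794   0.31214388 -0.1049778 ]
```

View pics/w2.png

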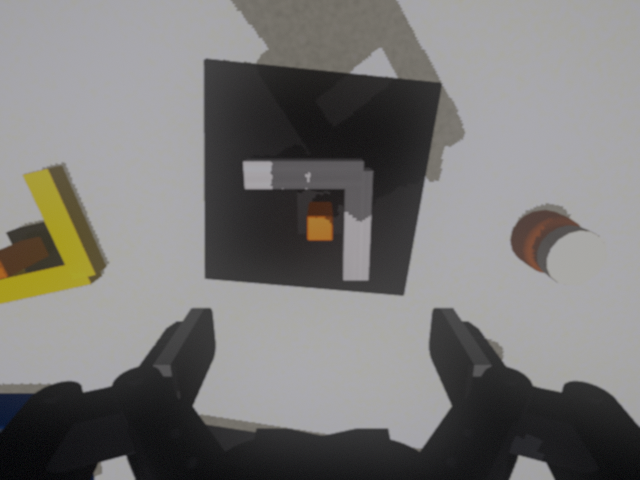

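```bash
python3 - <<'E'
from h import *
im,d,K,T=load('w2')
g=(np.clip((im/255.)**.5,0,1)*255).astype(np.uint8)
c=cv2.resize(g[150:290,235:385],None,fx=4,fy=4,interpolation=cv2.INTER_CUBIC); cv2.imwrite('pics/w2a.png',c)
hsv=cv2.cvtColor(im,cv2.COLOR_BGR2HSV)
P=cloud(d,K,T)
m=(hsv[...,0]<20)&(hsv[...,1]>150)&(hsv[...,2]>150); m[:,:250]=0;m[:,400:]=0
r=cv2.minAreaRect(np.argwhere(m)[:,::-1].astype(np.float32)); print(r); print('post top',onplane(r[0],.071,K,T),'depth z',np.median(P[m][:,2]),m.sum())
q=onplane([(205.5,59),(441,83.5),(404,295),(205,277.5)],.004,K,T); print('mat',q.round(4).tolist(),q.mean(0))
E
```

```text
((319.5, 228.0), (22.0, 23.0), 90.0)
post top [[ 0.47953913 -0.28735288  0.071     ]] depth z 0.07173340361866665 511
mat [[0.3629, -0.183, 0.004], [0.5587, -0.1633, 0.004], [0.5797, -0.3599, 0.004], [0.382, -0.3796, 0.004]] [ 0.47081997 -0.27142121  0.004     ]
```

View pics/w2a.png

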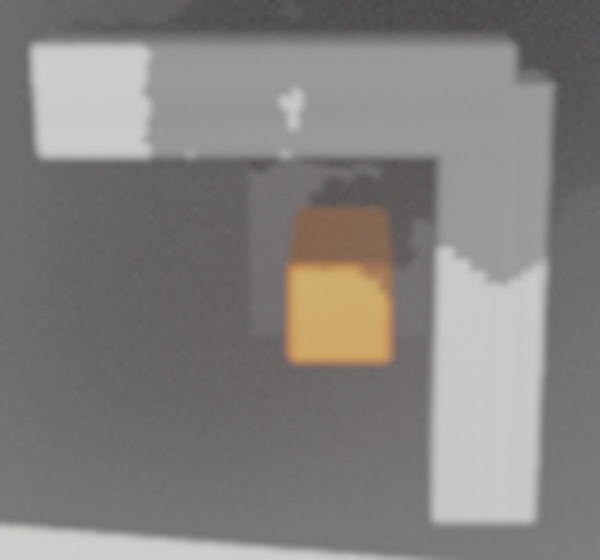

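```bash
python3 - <<'E'
from h import *
im,d,K,T=load('w2')
A=lambda x,y:(235+(x+.5)/4-.5,150+(y+.5)/4-.5)
f=lambda a,b:np.degrees(np.arctan2(*(b-a)[[1,0]]))
q=onplane([A(38,157),A(437,157),A(431,522),A(537,522),A(553,85),A(31,45),A(515,45),A(62,157),A(430,262)],.024,K,T);
print(f(q[0],q[1]),f(q[2],q[1])-90,f(q[3],q[4])-90,f(q[5],q[6]))
yaw=np.radians(11.2);E=np.array([[np.cos(yaw),np.sin(yaw)],[-np.sin(yaw),np.cos(yaw)]])
o=np.array([.4795,-.2874])
print(((q[:,:2]-o)@E.T*1000).round(1))
p=onplane([A(288,262),A(392,262),A(392,364),A(288,364)],.071,K,T); print(((p[:,:2]-o)@E.T*1000).round(1), f(p[0],p[1]),f(p[2],p[1])-90)
delta([.4795,-.2874,.034],11.5)
E
```

```text
11.212632460155474 11.324590552067761 11.531001321262252 11.210711424300857
[[-65.   20.9]
 [ 20.7  20.9]
 [ 20.9 -65. ]
 [ 45.6 -65. ]
 [ 45.   36.3]
 [-65.   44.6]
 [ 36.7  44.7]
 [-59.9  20.9]
 [ 19.6  -2.4]]
[[ -9.6  10.1]
 [  9.9  10.1]
 [ 10.1 -10.1]
 [ -9.8 -10.1]] 11.214517388040532 11.72050683442886
t cm [ 0.31 16.71 -0.16] rot deg [-0.02 -0.26 -0.01]
```

>>> {"name": "play_rows", "arguments": {"steps": [{"claw": 8.5,"tx": 0.1,"ty": 2,"tz": -0.1,"ax": 0,"ay": -0.1,"az": 0},{"claw": 8.5,"tx": 0.2,"ty": 5,"tz": -0.1,"ax": 0,"ay": -0.1,"az": 0},{"claw": 8.5,"tx": 0.3,"ty": 8.5,"tz": -0.1,"ax": 0,"ay": -0.1,"az": 0},{"claw": 8.5,"tx": 0.3,"ty": 12,"tz": -0.1,"ax": 0,"ay": -0.1,"az": 0},{"claw": 8.5,"tx": 0.3,"ty": 14.5,"tz": -0.1,"ax": 0,"ay": -0.1,"az": 0},{"claw": 8.5,"tx": 0.3,"ty": 16,"tz": -0.1,"ax": 0,"ay": -0.1,"az": 0},{"claw": 8.5,"tx": 0.3,"ty": 16.7,"tz": -0.1,"ax": 0,"ay": -0.1,"az": 0},{"claw": 8.5,"tx": 0.3,"ty": 16.7,"tz": -0.1,"ax": 0,"ay": -0.1,"az": 0},{"claw": 8.5,"tx": 0.3,"ty": 16.7,"tz": -0.1,"ax": 0,"ay": -0.1,"az": 0}]}}

```text
time: 3.67
eef_pos: [0.4803, -0.2886, 0.0348]
tcp_rot: [-0.547, 0.448, -0.449, 0.547]
contact_force: [-0.4, -1.0, 0.5]
opening: 0.994
```

```bash
python3 - <<'E'
from h import *
s=st();print(s['time'],s['eef_pos'],abs(s['dq']).max(),s['contact_force'],s['wrist_torque'])
delta([.4795,-.2874,.034],11.3)
E
```

```text
3.6667 [ 0.48028946 -0.28859849  0.03479989] 0.022920474431223466 [-0.43088007 -1.00219267  0.45023451] [-0.00245962 -0.00177765 -0.01649565]
t cm [-0.13  0.08 -0.05] rot deg [-0.04 -0.01  0.05]
```

>>> {"name": "play_rows", "arguments": {"grip_force": 60, "steps": [{"claw": 4,"tx": -0.1,"ty": 0,"tz": -0.05,"ax": 0,"ay": 0,"az": 0},{"claw": 3,"tx": -0.1,"ty": 0,"tz": -0.05,"ax": 0,"ay": 0,"az": 0},{"claw": 2.5,"tx": -0.1,"ty": 0,"tz": -0.05,"ax": 0,"ay": 0,"az": 0},{"claw": 1.5,"tx": -0.1,"ty": 0,"tz": -0.05,"ax": 0,"ay": 0,"az": 0},{"claw": 1,"tx": -0.1,"ty": 0,"tz": -0.05,"ax": 0,"ay": 0,"az": 0},{"claw": 0,"tx": -0.1,"ty": 0,"tz": -0.05,"ax": 0,"ay": 0,"az": 0},{"claw": 0,"tx": -0.1,"ty": 0,"tz": -0.05,"ax": 0,"ay": 0,"az": 0},{"claw": 0,"tx": -0.1,"ty": 0,"tz": -0.05,"ax": 0,"ay": 0,"az": 0}]}}

```text
time: 4.33
eef_pos: [0.4791, -0.2887, 0.0346]
tcp_rot: [0.546, -0.448, 0.449, -0.546]
contact_force: [-0.6, 0.3, 3.3]
opening: 0.225
```

>>> {"name": "play_rows", "arguments": {"grip_force": 100, "steps": [{"claw": 0,"tx": 0,"ty": 0,"tz": 0,"ax": 0,"ay": 0,"az": 0},{"claw": 0,"tx": 0,"ty": 0,"tz": 0,"ax": 0,"ay": 0,"az": 0},{"claw": 0,"tx": 0,"ty": 0,"tz": 0,"ax": 0,"ay": 0,"az": 0}]}}

```text
time: 4.58
eef_pos: [0.4792, -0.2887, 0.0346]
tcp_rot: [0.546, -0.448, 0.449, -0.546]
contact_force: [-0.2, -0.3, 6.4]
opening: 0.223
```

```bash
python3 - <<'E'
from h import *
s=st();print(s['time'],s['eef_pos'],s['opening'],s['contact_force'],s['wrist_torque'])
delta([.4795,-.2874,.034],11.3)
E
```

```text
4.5833 [ 0.47920217 -0.28872536  0.03463021] 0.22320951576364456 [-0.24441441 -0.34102787  6.41681379] [-0.00358464  0.08818199 -0.00796419]
t cm [-0.12  0.06  0.05] rot deg [-0.04 -0.1   0.06]
```

>>> {"name": "play_rows", "arguments": {"steps": [{"claw": 0,"tx": 0,"ty": -0.3,"tz": 0,"ax": 0,"ay": 0,"az": 0},{"claw": 0,"tx": 0,"ty": -0.8,"tz": 0,"ax": 0,"ay": 0,"az": 0},{"claw": 0,"tx": 0,"ty": -1.5,"tz": 0,"ax": 0,"ay": 0,"az": 0},{"claw": 0,"tx": 0,"ty": -3,"tz": 0,"ax": 0,"ay": 0,"az": 0},{"claw": 0,"tx": 0,"ty": -5,"tz": 0,"ax": 0,"ay": 0,"az": 0},{"claw": 0,"tx": 0,"ty": -7.5,"tz": 0,"ax": 0,"ay": 0,"az": 0},{"claw": 0,"tx": 0,"ty": -10,"tz": 0,"ax": 0,"ay": 0,"az": 0},{"claw": 0,"tx": 0,"ty": -12.5,"tz": 0,"ax": 0,"ay": 0,"az": 0},{"claw": 0,"tx": 0,"ty": -14,"tz": 0,"ax": 0,"ay": 0,"az": 0},{"claw": 0,"tx": 0,"ty": -14.5,"tz": 0,"ax": 0,"ay": 0,"az": 0},{"claw": 0,"tx": 0,"ty": -14.5,"tz": 0,"ax": 0,"ay": 0,"az": 0}]}}

```text
time: 5.5
eef_pos: [0.4792, -0.2886, 0.1805]
tcp_rot: [0.546, -0.448, 0.45, -0.546]
contact_force: [-0.0, -0.3, -1.4]
opening: 0.224
```

```bash
python3 - <<'E'
from h import *
s=st();print(s['time'],s['eef_pos'],s['opening'],s['contact_force'],s['wrist_torque'])
shot('wrist','w3')
delta([.548,.132,.14],1.15)
E
```

```text
5.5 [ 0.47923815 -0.28864629  0.18054265] 0.22362692617234306 [-0.02694733 -0.25990108 -1.39916993] [ 0.00432601  0.02638695 -0.04145583]
t cm [-39.86   3.88  14.97] rot deg [ 0.   10.05 -0.  ]
```

View pics/w3.png

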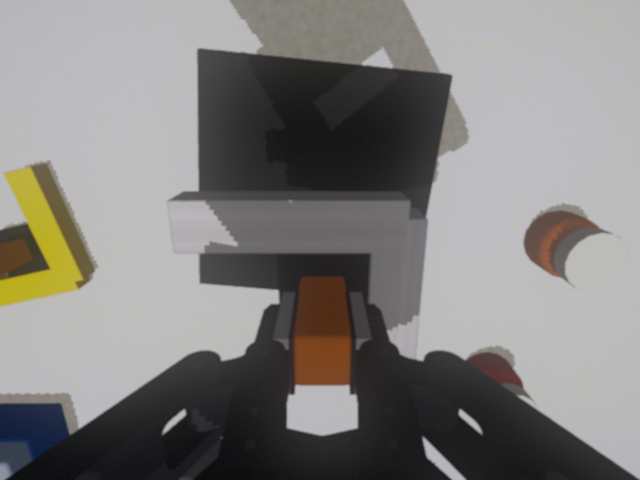

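```bash
python3 - <<'E'
from h import *
im,d,K,T=load('w3')
g=(np.clip((im/255.)**.5,0,1)*255).astype(np.uint8)
c=cv2.resize(g[180:400,160:440],None,fx=2.7,fy=2.7,interpolation=cv2.INTER_CUBIC); cv2.imwrite('pics/w3a.png',c)
E
```

```text
(no output)
```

View pics/w3a.png

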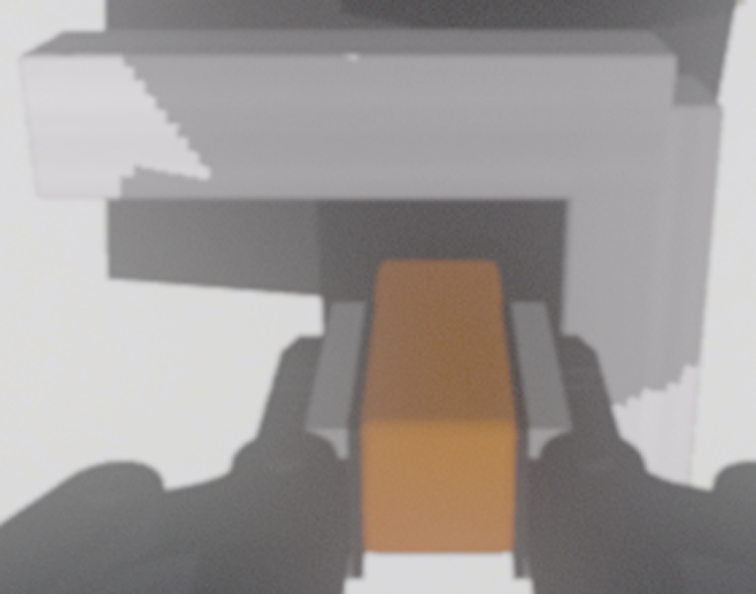

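```bash
python3 - <<'E'
from h import *
im,d,K,T=load('w3')
A=lambda x,y:(160+(x+.5)/2.7-.5,180+(y+.5)/2.7-.5)
Tt=np.array([.47923815,-.28864629,.18054265]);Rt=tcp()[:3,:3]
for zz in (.0106,):
  q=onplane([A(23,56),A(672,56),A(40,196),A(567,199),A(562,330),A(720,107),A(692,440)],Tt[2]-zz,K,T)
  print(((q-Tt)@Rt*1000).round(1))
p=onplane([A(362,421),A(513,421),A(513,550),A(364,550)],Tt[2]+.0364,K,T); print(((p-Tt)@Rt*1000).round(1))
P=cloud(d,K,T);u,v=map(int,A(300,120));print(P[v-3:v+4,u-8:u+8,2].mean()-Tt[2]); u,v=map(int,A(440,480));print(P[v-5:v+6,u-8:u+8,2].mean()-Tt[2])
E
```

```text
[[-45.6  10.6 -63.6]
 [-45.5  10.6  36.6]
 [-22.5  10.6 -63.8]
 [-21.9  10.6  21.4]
 [  1.8  10.6  21.5]
 [-37.4  10.6  44.8]
 [ 23.4  10.6  45.2]]
[[-11.1 -36.4  -8.8]
 [-11.1 -36.4   9.5]
 [  7.8 -36.4  10. ]
 [  7.8 -36.4  -9. ]]
-0.00998187996259367
0.037124242685999176
```

>>> {"name": "play_rows", "arguments": {"steps": [{"claw": 0,"tx": -1.5,"ty": 0,"tz": 0.6,"ax": 0,"ay": 0.4,"az": 0},{"claw": 0,"tx": -4.5,"ty": 0,"tz": 1.7,"ax": 0,"ay": 1.2,"az": 0},{"claw": 0,"tx": -8.2,"ty": 0,"tz": 3.1,"ax": 0,"ay": 2.1,"az": 0},{"claw": 0,"tx": -12,"ty": 0,"tz": 4.5,"ax": 0,"ay": 3,"az": 0},{"claw": 0,"tx": -15.8,"ty": 0,"tz": 5.9,"ax": 0,"ay": 4,"az": 0},{"claw": 0,"tx": -19.6,"ty": 0,"tz": 7.3,"ax": 0,"ay": 5,"az": 0},{"claw": 0,"tx": -23.4,"ty": 0,"tz": 8.8,"ax": 0,"ay": 6,"az": 0},{"claw": 0,"tx": -27.2,"ty": 0,"tz": 10.2,"ax": 0,"ay": 7,"az": 0},{"claw": 0,"tx": -31,"ty": 0,"tz": 11.6,"ax": 0,"ay": 8,"az": 0},{"claw": 0,"tx": -34.8,"ty": 0,"tz": 13.1,"ax": 0,"ay": 9,"az": 0},{"claw": 0,"tx": -38,"ty": 0,"tz": 14.3,"ax": 0,"ay": 9.7,"az": 0},{"claw": 0,"tx": -39.9,"ty": 0,"tz": 15,"ax": 0,"ay": 10.05,"az": 0}]}}

```text
time: 6.55
eef_pos: [0.5469, 0.1357, 0.1763]
tcp_rot: [0.506, -0.496, 0.493, -0.505]
contact_force: [-0.6, -0.4, -2.5]
opening: 0.225
```

>>> {"name": "play_rows", "arguments": {"steps": [{"claw": 0,"tx": 0,"ty": 1,"tz": 0,"ax": 0,"ay": 0,"az": 0},{"claw": 0,"tx": 0,"ty": 2.5,"tz": 0,"ax": 0,"ay": 0,"az": 0},{"claw": 0,"tx": 0,"ty": 3.9,"tz": 0,"ax": 0,"ay": 0,"az": 0},{"claw": 0,"tx": 0,"ty": 3.9,"tz": 0,"ax": 0,"ay": 0,"az": 0},{"claw": 0,"tx": 0,"ty": 3.9,"tz": 0,"ax": 0,"ay": 0,"az": 0}]}}

```text
time: 6.97
eef_pos: [0.5464, 0.1316, 0.137]
tcp_rot: [0.506, -0.496, 0.494, -0.503]
contact_force: [1.4, -0.9, -1.5]
opening: 0.219
```

```bash
python3 - <<'E'
from h import *
s=st();print(s['time'],s['eef_pos'],s['opening'],s['contact_force'],s['wrist_torque'])
delta([.548,.132,.055],1.15)
shot('wrist','w4')
E
```

```text
6.9667 [0.54640202 0.13156008 0.13699379] 0.21914459688290513 [ 1.38083829 -0.9214618  -1.51881061] [-0.01685807  0.00027735 -0.00711074]
t cm [-0.04  8.2   0.21] rot deg [ 0.34 -0.03  0.02]
```

View pics/w4.png

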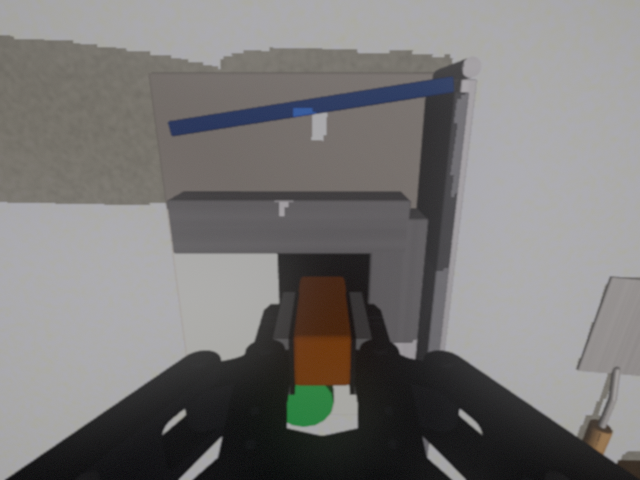

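>>> {"name": "play_rows", "arguments": {"steps": [{"claw": 0,"tx": 0,"ty": 1,"tz": 0.1,"ax": 0,"ay": 0,"az": 0},{"claw": 0,"tx": 0,"ty": 2.5,"tz": 0.1,"ax": 0,"ay": 0,"az": 0},{"claw": 0,"tx": 0,"ty": 4,"tz": 0.1,"ax": 0,"ay": 0,"az": 0},{"claw": 0,"tx": 0,"ty": 5.5,"tz": 0.1,"ax": 0,"ay": 0,"az": 0},{"claw": 0,"tx": 0,"ty": 6.8,"tz": 0.1,"ax": 0,"ay": 0,"az": 0},{"claw": 0,"tx": 0,"ty": 7.8,"tz": 0.1,"ax": 0,"ay": 0,"az": 0},{"claw": 0,"tx": 0,"ty": 8.1,"tz": 0.1,"ax": 0,"ay": 0,"az": 0},{"claw": 0,"tx": 0,"ty": 8.1,"tz": 0.1,"ax": 0,"ay": 0,"az": 0},{"claw": 0,"tx": 0,"ty": 8.1,"tz": 0.1,"ax": 0,"ay": 0,"az": 0},{"claw": 0,"tx": 0,"ty": 8.1,"tz": 0.1,"ax": 0,"ay": 0,"az": 0}]}}

```text
time: 7.85
eef_pos: [0.5503, 0.1323, 0.06]
tcp_rot: [-0.504, 0.494, -0.495, 0.506]
contact_force: [0.3, 0.2, -2.1]
opening: 0.224
```

```bash
cat >> h.py <<'E'
def rep(n=1):
    s=st(); Rt=R.from_quat(s['tcp_rot']).as_matrix(); y=np.degrees(np.arctan2(Rt[1,2],Rt[0,2]))
    a=np.radians(1.15); ex=np.array([np.cos(a),np.sin(a)]); ey=np.array([-ex[1],ex[0]])
    C=np.array([.6152,.2230]); o=s['eef_pos'][:2]+.001*ey
    f=s['contact_force']; w=s['wrist_torque']
    print('t %.2f pos %s yaw %.2f | sq in corner frame mm: x-face %.1f y-face %.1f under-z %.1f | F tray x %.2f y %.2f z %.2f | M %s | open %.3f'%(s['time'],s['eef_pos'].round(4),y,((o-C)@ex)*1e3+45,((o-C)@ey)*1e3+45,(s['eef_pos'][2]-.0306)*1e3,f[:2]@ex,f[:2]@ey,f[2],w.round(3),s['opening']))
E
python3 -c "
from h import *
rep(); print(R.from_quat(st()['tcp_rot']).as_matrix().round(4))"
```

```text
t 7.85 pos [0.5503 0.1323 0.06  ] yaw 1.15 | sq in corner frame mm: x-face -21.7 y-face -43.3 under-z 29.4 | F tray x 0.31 y 0.19 z -2.08 | M [-0.019  0.036 -0.   ] | open 0.224
[[ 2.010e-02  2.100e-03  9.998e-01]
 [-9.998e-01  1.000e-04  2.010e-02]
 [-1.000e-04 -1.000e+00  2.100e-03]]
```

>>> {"name": "play_rows", "arguments": {"steps": [{"claw": 0,"tx": 0,"ty": 0.3,"tz": 0.3,"ax": 0,"ay": 0,"az": 0},{"claw": 0,"tx": 0,"ty": 0.6,"tz": 0.7,"ax": 0,"ay": 0,"az": 0},{"claw": 0,"tx": 0,"ty": 0.7,"tz": 1.1,"ax": 0,"ay": 0,"az": 0},{"claw": 0,"tx": 0,"ty": 0.7,"tz": 1.4,"ax": 0,"ay": 0,"az": 0},{"claw": 0,"tx": 0,"ty": 0.7,"tz": 1.5,"ax": 0,"ay": 0,"az": 0},{"claw": 0,"tx": 0,"ty": 0.7,"tz": 1.5,"ax": 0,"ay": 0,"az": 0},{"claw": 0,"tx": 0,"ty": 0.7,"tz": 1.5,"ax": 0,"ay": 0,"az": 0}]}}

```text
time: 8.43
eef_pos: [0.5644, 0.1326, 0.0519]
tcp_rot: [0.505, -0.495, 0.495, -0.505]
contact_force: [0.5, -0.1, -2.1]
opening: 0.222
```

```bash
python3 -c "
from h import *
rep()"
```

```text
t 8.43 pos [0.5644 0.1326 0.0519] yaw 1.15 | sq in corner frame mm: x-face -7.6 y-face -43.4 under-z 21.3 | F tray x 0.46 y -0.07 z -2.07 | M [ 0.05   0.06  -0.002] | open 0.222
```

>>> {"name": "play_rows", "arguments": {"steps": [{"claw": 0,"tx": 0,"ty": 0,"tz": 0,"ax": 0,"ay": 0,"az": 0},{"claw": 0,"tx": 0,"ty": 0,"tz": 0,"ax": 0,"ay": 0,"az": 0},{"claw": 0,"tx": 0,"ty": 0,"tz": 0,"ax": 0,"ay": 0,"az": 0}]}}

```text
time: 8.68
eef_pos: [0.5642, 0.1326, 0.0519]
tcp_rot: [0.505, -0.495, 0.495, -0.505]
contact_force: [-0.4, 0.5, -1.8]
opening: 0.219
```

```bash
python3 -c "
from h import *
rep()"
```

```text
t 8.68 pos [0.5642 0.1326 0.0519] yaw 1.15 | sq in corner frame mm: x-face -7.8 y-face -43.3 under-z 21.3 | F tray x -0.40 y 0.49 z -1.75 | M [ 0.    -0.033  0.01 ] | open 0.219
```

>>> {"name": "play_rows", "arguments": {"steps": [{"claw": 0,"tx": 0,"ty": -0.05,"tz": 0.08,"ax": 0,"ay": 0,"az": 0},{"claw": 0,"tx": 0,"ty": -0.05,"tz": 0.16,"ax": 0,"ay": 0,"az": 0},{"claw": 0,"tx": 0,"ty": -0.05,"tz": 0.25,"ax": 0,"ay": 0,"az": 0},{"claw": 0,"tx": 0,"ty": -0.05,"tz": 0.25,"ax": 0,"ay": 0,"az": 0}]}}

```text
time: 9.02
eef_pos: [0.5671, 0.1326, 0.0525]
tcp_rot: [-0.505, 0.495, -0.495, 0.505]
contact_force: [0.1, 0.5, -1.0]
opening: 0.22
```

>>> {"name": "play_rows", "arguments": {"steps": [{"claw": 0,"tx": 0,"ty": 0,"tz": 0.05,"ax": 0,"ay": 0,"az": 0},{"claw": 0,"tx": 0,"ty": 0,"tz": 0.05,"ax": 0,"ay": 0,"az": 0}]}}

```text
time: 9.18
eef_pos: [0.5674, 0.1327, 0.0524]
tcp_rot: [-0.505, 0.495, -0.495, 0.505]
contact_force: [-0.2, -0.1, -2.0]
opening: 0.219
```

```bash
python3 -c "
from h import *
rep()"
```

```text
t 9.18 pos [0.5674 0.1327 0.0524] yaw 1.15 | sq in corner frame mm: x-face -4.6 y-face -43.3 under-z 21.8 | F tray x -0.22 y -0.13 z -2.04 | M [-0.002  0.023  0.032] | open 0.219
```

>>> {"name": "play_rows", "arguments": {"steps": [{"claw": 0,"tx": 0,"ty": 0,"tz": 0.05,"ax": 0,"ay": 0,"az": 0},{"claw": 0,"tx": 0,"ty": 0,"tz": 0.05,"ax": 0,"ay": 0,"az": 0}]}}

```text
time: 9.35
eef_pos: [0.5679, 0.1327, 0.0524]
tcp_rot: [-0.505, 0.495, -0.495, 0.505]
contact_force: [-1.0, -0.8, -2.2]
opening: 0.218
```

```bash
python3 -c "
from h import *
rep()"
```

```text
t 9.35 pos [0.5679 0.1327 0.0524] yaw 1.15 | sq in corner frame mm: x-face -4.1 y-face -43.4 under-z 21.8 | F tray x -1.01 y -0.80 z -2.19 | M [-0.041  0.001  0.012] | open 0.218
```

>>> {"name": "play_rows", "arguments": {"steps": [{"claw": 0,"tx": 0,"ty": 0,"tz": 0.05,"ax": 0,"ay": 0,"az": 0},{"claw": 0,"tx": 0,"ty": 0,"tz": 0.05,"ax": 0,"ay": 0,"az": 0}]}}

```text
time: 9.52
eef_pos: [0.5684, 0.1327, 0.0524]
tcp_rot: [-0.505, 0.495, -0.495, 0.505]
contact_force: [0.2, 0.8, -1.8]
opening: 0.223
```

```bash
python3 -c "
from h import *
rep()"
```

```text
t 9.52 pos [0.5684 0.1327 0.0524] yaw 1.15 | sq in corner frame mm: x-face -3.6 y-face -43.4 under-z 21.8 | F tray x 0.22 y 0.84 z -1.75 | M [-0.017  0.041 -0.019] | open 0.223
```

>>> {"name": "play_rows", "arguments": {"steps": [{"claw": 0,"tx": 0,"ty": 0,"tz": 0.05,"ax": 0,"ay": 0,"az": 0},{"claw": 0,"tx": 0,"ty": 0,"tz": 0.05,"ax": 0,"ay": 0,"az": 0}]}}

```text
time: 9.68
eef_pos: [0.5689, 0.1327, 0.0524]
tcp_rot: [0.505, -0.495, 0.495, -0.505]
contact_force: [0.7, 0.1, -2.6]
opening: 0.222
```

```bash
python3 -c "
from h import *
rep()"
```

```text
t 9.68 pos [0.5689 0.1327 0.0524] yaw 1.15 | sq in corner frame mm: x-face -3.1 y-face -43.4 under-z 21.8 | F tray x 0.70 y 0.08 z -2.58 | M [0.012 0.019 0.023] | open 0.222
```

>>> {"name": "play_rows", "arguments": {"steps": [{"claw": 0,"tx": 0,"ty": 0,"tz": 0.05,"ax": 0,"ay": 0,"az": 0},{"claw": 0,"tx": 0,"ty": 0,"tz": 0.05,"ax": 0,"ay": 0,"az": 0}]}}

```text
time: 9.85
eef_pos: [0.5689, 0.1327, 0.0522]
tcp_rot: [0.505, -0.495, 0.495, -0.505]
contact_force: [0.3, -0.5, -1.0]
opening: 0.221
```

```bash
python3 -c "
from h import *
rep()"
```

```text
t 9.85 pos [0.5689 0.1327 0.0522] yaw 1.15 | sq in corner frame mm: x-face -3.1 y-face -43.3 under-z 21.6 | F tray x 0.33 y -0.47 z -1.00 | M [-0.055  0.263  0.013] | open 0.221
```

>>> {"name": "play_rows", "arguments": {"steps": [{"claw": 0,"tx": 0,"ty": 0,"tz": 0.05,"ax": 0,"ay": 0,"az": 0},{"claw": 0,"tx": 0,"ty": 0,"tz": 0.05,"ax": 0,"ay": 0,"az": 0}]}}

```text
time: 10.02
eef_pos: [0.5689, 0.1327, 0.0519]
tcp_rot: [0.506, -0.496, 0.494, -0.504]
contact_force: [-3.2, -0.2, -2.3]
opening: 0.221
```

```bash
python3 -c "
from h import *
rep()"
```

```text
t 10.02 pos [0.5689 0.1327 0.0519] yaw 1.15 | sq in corner frame mm: x-face -3.1 y-face -43.3 under-z 21.3 | F tray x -3.17 y -0.18 z -2.33 | M [-0.016  0.506 -0.003] | open 0.221
```

>>> {"name": "play_rows", "arguments": {"steps": [{"claw": 0,"tx": 0,"ty": -0.05,"tz": -0.1,"ax": 0,"ay": 0,"az": 0},{"claw": 0,"tx": 0,"ty": -0.05,"tz": -0.25,"ax": 0,"ay": 0,"az": 0},{"claw": 0,"tx": -0.3,"ty": -0.05,"tz": -0.25,"ax": 0,"ay": 0,"az": 0},{"claw": 0,"tx": -0.7,"ty": -0.05,"tz": -0.25,"ax": 0,"ay": 0,"az": 0},{"claw": 0,"tx": -1.1,"ty": -0.05,"tz": -0.25,"ax": 0,"ay": 0,"az": 0},{"claw": 0,"tx": -1.5,"ty": -0.05,"tz": -0.25,"ax": 0,"ay": 0,"az": 0},{"claw": 0,"tx": -1.8,"ty": -0.05,"tz": -0.25,"ax": 0,"ay": 0,"az": 0},{"claw": 0,"tx": -2,"ty": -0.05,"tz": -0.25,"ax": 0,"ay": 0,"az": 0},{"claw": 0,"tx": -2.1,"ty": -0.05,"tz": -0.25,"ax": 0,"ay": 0,"az": 0},{"claw": 0,"tx": -2.1,"ty": -0.05,"tz": -0.25,"ax": 0,"ay": 0,"az": 0}]}}

```text
time: 10.85
eef_pos: [0.567, 0.154, 0.0529]
tcp_rot: [-0.505, 0.495, -0.495, 0.505]
contact_force: [-0.5, 0.2, -1.4]
opening: 0.217
```

```bash
python3 -c "
from h import *
rep()"
```

```text
t 10.85 pos [0.567  0.154  0.0529] yaw 1.17 | sq in corner frame mm: x-face -4.6 y-face -22.1 under-z 22.3 | F tray x -0.45 y 0.24 z -1.39 | M [-0.025  0.006 -0.022] | open 0.217
```

>>> {"name": "play_rows", "arguments": {"steps": [{"claw": 0,"tx": -0.05,"ty": 0,"tz": 0,"ax": 0,"ay": 0,"az": 0},{"claw": 0,"tx": -0.1,"ty": 0,"tz": 0,"ax": 0,"ay": 0,"az": 0},{"claw": 0,"tx": -0.15,"ty": 0,"tz": 0,"ax": 0,"ay": 0,"az": 0},{"claw": 0,"tx": -0.2,"ty": 0,"tz": 0,"ax": 0,"ay": 0,"az": 0}]}}

```text
time: 11.18
eef_pos: [0.5669, 0.1556, 0.0529]
tcp_rot: [0.505, -0.495, 0.495, -0.505]
contact_force: [0.3, -0.2, -2.1]
opening: 0.221
```

```bash
python3 -c "
from h import *
rep()"
```

```text
t 11.18 pos [0.5669 0.1556 0.0529] yaw 1.14 | sq in corner frame mm: x-face -4.6 y-face -20.4 under-z 22.3 | F tray x 0.33 y -0.22 z -2.14 | M [0.013 0.025 0.003] | open 0.221
```

>>> {"name": "play_rows", "arguments": {"steps": [{"claw": 0,"tx": -0.05,"ty": 0,"tz": 0,"ax": 0,"ay": 0,"az": 0},{"claw": 0,"tx": -0.1,"ty": 0,"tz": 0,"ax": 0,"ay": 0,"az": 0},{"claw": 0,"tx": -0.15,"ty": 0,"tz": 0,"ax": 0,"ay": 0,"az": 0},{"claw": 0,"tx": -0.2,"ty": 0,"tz": 0,"ax": 0,"ay": 0,"az": 0},{"claw": 0,"tx": -0.25,"ty": 0,"tz": 0,"ax": 0,"ay": 0,"az": 0},{"claw": 0,"tx": -0.3,"ty": 0,"tz": 0,"ax": 0,"ay": 0,"az": 0}]}}

```text
time: 11.68
eef_pos: [0.5668, 0.1587, 0.0529]
tcp_rot: [0.505, -0.495, 0.495, -0.505]
contact_force: [0.1, -0.7, -1.8]
opening: 0.22
```

```bash
python3 -c "
from h import *
rep()"
```

```text
t 11.68 pos [0.5668 0.1587 0.0529] yaw 1.15 | sq in corner frame mm: x-face -4.6 y-face -17.3 under-z 22.3 | F tray x 0.09 y -0.65 z -1.82 | M [-0.007  0.036 -0.044] | open 0.220
```

>>> {"name": "play_rows", "arguments": {"steps": [{"claw": 0,"tx": -0.05,"ty": 0,"tz": 0,"ax": 0,"ay": 0,"az": 0},{"claw": 0,"tx": -0.1,"ty": 0,"tz": 0,"ax": 0,"ay": 0,"az": 0},{"claw": 0,"tx": -0.15,"ty": 0,"tz": 0,"ax": 0,"ay": 0,"az": 0},{"claw": 0,"tx": -0.2,"ty": 0,"tz": 0,"ax": 0,"ay": 0,"az": 0}]}}

```text
time: 12.02
eef_pos: [0.5669, 0.1602, 0.053]
tcp_rot: [0.506, -0.494, 0.495, -0.505]
contact_force: [0.2, -2.1, -1.8]
opening: 0.222
```

```bash
python3 -c "
from h import *
rep()"
```

```text
t 12.02 pos [0.5669 0.1602 0.053 ] yaw 1.22 | sq in corner frame mm: x-face -4.5 y-face -15.8 under-z 22.4 | F tray x 0.14 y -2.07 z -1.85 | M [-0.508 -0.003  0.125] | open 0.222
```

>>> {"name": "play_rows", "arguments": {"steps": [{"claw": 0,"tx": -0.04,"ty": 0,"tz": 0,"ax": 0,"ay": 0,"az": 0},{"claw": 0,"tx": -0.08,"ty": 0,"tz": 0,"ax": 0,"ay": 0,"az": 0},{"claw": 0,"tx": -0.12,"ty": 0,"tz": 0,"ax": 0,"ay": 0,"az": 0},{"claw": 0,"tx": -0.16,"ty": 0,"tz": 0,"ax": 0,"ay": 0,"az": 0},{"claw": 0,"tx": -0.2,"ty": 0,"tz": 0,"ax": 0,"ay": 0,"az": 0}]}}

```text
time: 12.43
eef_pos: [0.5667, 0.1625, 0.0528]
tcp_rot: [0.505, -0.495, 0.495, -0.505]
contact_force: [-0.2, -2.7, -1.2]
opening: 0.218
```

```bash
python3 -c "
from h import *
rep()"
```

```text
t 12.43 pos [0.5667 0.1625 0.0528] yaw 1.16 | sq in corner frame mm: x-face -4.7 y-face -13.5 under-z 22.2 | F tray x -0.28 y -2.68 z -1.18 | M [-0.52   0.045  0.204] | open 0.218
```

>>> {"name": "play_rows", "arguments": {"steps": [{"claw": 0,"tx": -0.05,"ty": 0,"tz": 0,"ax": 0,"ay": 0,"az": 0},{"claw": 0,"tx": -0.1,"ty": 0,"tz": 0,"ax": 0,"ay": 0,"az": 0},{"claw": 0,"tx": -0.15,"ty": 0,"tz": 0,"ax": 0,"ay": 0,"az": 0},{"claw": 0,"tx": -0.2,"ty": 0,"tz": 0,"ax": 0,"ay": 0,"az": 0},{"claw": 0,"tx": -0.25,"ty": 0,"tz": 0,"ax": 0,"ay": 0,"az": 0},{"claw": 0,"tx": -0.3,"ty": 0,"tz": 0,"ax": 0,"ay": 0,"az": 0}]}}

```text
time: 12.93
eef_pos: [0.5667, 0.1657, 0.0529]
tcp_rot: [0.505, -0.495, 0.495, -0.505]
contact_force: [-0.0, -2.7, -2.1]
opening: 0.222
```

```bash
python3 -c "
from h import *
rep()"
```

```text
t 12.93 pos [0.5667 0.1657 0.0529] yaw 1.16 | sq in corner frame mm: x-face -4.7 y-face -10.3 under-z 22.3 | F tray x -0.09 y -2.67 z -2.06 | M [-0.571  0.026  0.174] | open 0.222
```

>>> {"name": "play_rows", "arguments": {"steps": [{"claw": 0,"tx": -0.05,"ty": 0,"tz": 0,"ax": 0,"ay": 0,"az": 0},{"claw": 0,"tx": -0.1,"ty": 0,"tz": 0,"ax": 0,"ay": 0,"az": 0},{"claw": 0,"tx": -0.15,"ty": 0,"tz": 0,"ax": 0,"ay": 0,"az": 0},{"claw": 0,"tx": -0.2,"ty": 0,"tz": 0,"ax": 0,"ay": 0,"az": 0},{"claw": 0,"tx": -0.25,"ty": 0,"tz": 0,"ax": 0,"ay": 0,"az": 0},{"claw": 0,"tx": -0.3,"ty": 0,"tz": 0,"ax": 0,"ay": 0,"az": 0},{"claw": 0,"tx": -0.35,"ty": 0,"tz": 0,"ax": 0,"ay": 0,"az": 0},{"claw": 0,"tx": -0.4,"ty": 0,"tz": 0,"ax": 0,"ay": 0,"az": 0}]}}

```text
time: 13.6
eef_pos: [0.5666, 0.1697, 0.0529]
tcp_rot: [0.505, -0.495, 0.495, -0.505]
contact_force: [-0.6, -2.5, -1.7]
opening: 0.22
```

```bash
python3 -c "
from h import *
rep()"
```

```text
t 13.60 pos [0.5666 0.1697 0.0529] yaw 1.15 | sq in corner frame mm: x-face -4.7 y-face -6.3 under-z 22.3 | F tray x -0.68 y -2.51 z -1.67 | M [-0.549  0.054  0.217] | open 0.220
```

>>> {"name": "play_rows", "arguments": {"steps": [{"claw": 0,"tx": -0.04,"ty": 0,"tz": 0,"ax": 0,"ay": 0,"az": 0},{"claw": 0,"tx": -0.08,"ty": 0,"tz": 0,"ax": 0,"ay": 0,"az": 0},{"claw": 0,"tx": -0.12,"ty": 0,"tz": 0,"ax": 0,"ay": 0,"az": 0},{"claw": 0,"tx": -0.16,"ty": 0,"tz": 0,"ax": 0,"ay": 0,"az": 0},{"claw": 0,"tx": -0.2,"ty": 0,"tz": 0,"ax": 0,"ay": 0,"az": 0}]}}

```text
time: 14.02
eef_pos: [0.5666, 0.1717, 0.0529]
tcp_rot: [-0.505, 0.495, -0.495, 0.505]
contact_force: [-1.3, -2.7, -1.7]
opening: 0.221
```

```bash
python3 -c "
from h import *
rep()"
```

```text
t 14.02 pos [0.5666 0.1717 0.0529] yaw 1.15 | sq in corner frame mm: x-face -4.6 y-face -4.3 under-z 22.3 | F tray x -1.36 y -2.70 z -1.71 | M [-0.52   0.044  0.169] | open 0.221
```

>>> {"name": "play_rows", "arguments": {"steps": [{"claw": 0,"tx": 0,"ty": 0,"tz": 0.05,"ax": 0,"ay": 0,"az": 0},{"claw": 0,"tx": 0,"ty": 0,"tz": 0.1,"ax": 0,"ay": 0,"az": 0},{"claw": 0,"tx": 0,"ty": 0,"tz": 0.15,"ax": 0,"ay": 0,"az": 0},{"claw": 0,"tx": 0,"ty": 0,"tz": 0.2,"ax": 0,"ay": 0,"az": 0},{"claw": 0,"tx": 0,"ty": 0,"tz": 0.2,"ax": 0,"ay": 0,"az": 0}]}}

```text
time: 14.43
eef_pos: [0.5681, 0.1718, 0.0527]
tcp_rot: [0.505, -0.495, 0.495, -0.505]
contact_force: [-1.3, -2.7, -0.9]
opening: 0.222
```

```bash
python3 -c "
from h import *
rep()"
```

```text
t 14.43 pos [0.5681 0.1718 0.0527] yaw 1.12 | sq in corner frame mm: x-face -3.1 y-face -4.3 under-z 22.1 | F tray x -1.32 y -2.71 z -0.94 | M [-0.398  0.381  0.022] | open 0.222
```

>>> {"name": "play_rows", "arguments": {"steps": [{"claw": 0,"tx": -0.04,"ty": 0,"tz": 0,"ax": 0,"ay": 0,"az": 0},{"claw": 0,"tx": -0.08,"ty": 0,"tz": 0,"ax": 0,"ay": 0,"az": 0},{"claw": 0,"tx": -0.12,"ty": 0,"tz": 0,"ax": 0,"ay": 0,"az": 0},{"claw": 0,"tx": -0.16,"ty": 0,"tz": 0,"ax": 0,"ay": 0,"az": 0},{"claw": 0,"tx": -0.16,"ty": 0,"tz": 0,"ax": 0,"ay": 0,"az": 0}]}}

```text
time: 14.85
eef_pos: [0.5681, 0.1733, 0.0527]
tcp_rot: [0.505, -0.495, 0.495, -0.505]
contact_force: [-3.1, -2.5, -1.6]
opening: 0.22
```

```bash
python3 -c "
from h import *
rep()"
```

```text
t 14.85 pos [0.5681 0.1733 0.0527] yaw 1.15 | sq in corner frame mm: x-face -3.1 y-face -2.8 under-z 22.1 | F tray x -3.18 y -2.47 z -1.65 | M [-0.582  0.516  0.008] | open 0.220
```

>>> {"name": "play_rows", "arguments": {"steps": [{"claw": 0,"tx": -0.04,"ty": 0,"tz": 0,"ax": 0,"ay": 0,"az": 0},{"claw": 0,"tx": -0.08,"ty": 0,"tz": 0,"ax": 0,"ay": 0,"az": 0},{"claw": 0,"tx": -0.12,"ty": 0,"tz": 0,"ax": 0,"ay": 0,"az": 0},{"claw": 0,"tx": -0.12,"ty": 0,"tz": 0,"ax": 0,"ay": 0,"az": 0}]}}

```text
time: 15.18
eef_pos: [0.5681, 0.1745, 0.0526]
tcp_rot: [0.505, -0.495, 0.495, -0.505]
contact_force: [-3.7, -2.6, -1.4]
opening: 0.219
```

```bash
python3 -c "
from h import *
rep()"
```

```text
t 15.18 pos [0.5681 0.1745 0.0526] yaw 1.15 | sq in corner frame mm: x-face -3.1 y-face -1.5 under-z 22.0 | F tray x -3.71 y -2.51 z -1.42 | M [-0.62   0.622  0.019] | open 0.219
```

>>> {"name": "play_rows", "arguments": {"steps": [{"claw": 0,"tx": -0.03,"ty": 0,"tz": 0,"ax": 0,"ay": 0,"az": 0},{"claw": 0,"tx": -0.06,"ty": 0,"tz": 0,"ax": 0,"ay": 0,"az": 0},{"claw": 0,"tx": -0.06,"ty": 0,"tz": 0,"ax": 0,"ay": 0,"az": 0}]}}

```text
time: 15.43
eef_pos: [0.5681, 0.1751, 0.0527]
tcp_rot: [0.505, -0.495, 0.495, -0.505]
contact_force: [-3.9, -2.8, -1.9]
opening: 0.221
```

```bash
python3 -c "
from h import *
rep()"
```

```text
t 15.43 pos [0.5681 0.1751 0.0527] yaw 1.15 | sq in corner frame mm: x-face -3.1 y-face -0.9 under-z 22.1 | F tray x -3.97 y -2.76 z -1.89 | M [-0.632  0.759 -0.04 ] | open 0.221
```

>>> {"name": "play_rows", "arguments": {"steps": [{"claw": 0,"tx": -0.03,"ty": 0,"tz": 0,"ax": 0,"ay": 0,"az": 0},{"claw": 0,"tx": -0.05,"ty": 0,"tz": 0,"ax": 0,"ay": 0,"az": 0},{"claw": 0,"tx": -0.05,"ty": 0,"tz": 0,"ax": 0,"ay": 0,"az": 0}]}}

```text
time: 15.68
eef_pos: [0.5681, 0.1756, 0.0526]
tcp_rot: [0.505, -0.495, 0.495, -0.505]
contact_force: [-3.6, -3.2, -2.4]
opening: 0.22
```

```bash
python3 -c "
from h import *
rep()"
```

```text
t 15.68 pos [0.5681 0.1756 0.0526] yaw 1.15 | sq in corner frame mm: x-face -3.1 y-face -0.4 under-z 22.0 | F tray x -3.67 y -3.16 z -2.36 | M [-0.722  0.685  0.008] | open 0.220
```

>>> {"name": "play_rows", "arguments": {"steps": [{"claw": 0,"tx": -0.03,"ty": 0,"tz": 0,"ax": 0,"ay": 0,"az": 0},{"claw": 0,"tx": -0.05,"ty": 0,"tz": 0,"ax": 0,"ay": 0,"az": 0},{"claw": 0,"tx": -0.05,"ty": 0,"tz": 0,"ax": 0,"ay": 0,"az": 0}]}}

```text
time: 15.93
eef_pos: [0.568, 0.1761, 0.0526]
tcp_rot: [0.505, -0.495, 0.495, -0.505]
contact_force: [-3.3, -2.2, -2.4]
opening: 0.221
```

```bash
python3 -c "
from h import *
rep()"
```

```text
t 15.93 pos [0.568  0.1761 0.0526] yaw 1.15 | sq in corner frame mm: x-face -3.1 y-face 0.0 under-z 22.0 | F tray x -3.35 y -2.14 z -2.36 | M [-0.673  0.673  0.011] | open 0.221
```

>>> {"name": "play_rows", "arguments": {"steps": [{"claw": 0,"tx": -0.03,"ty": 0,"tz": 0,"ax": 0,"ay": 0,"az": 0},{"claw": 0,"tx": -0.05,"ty": 0,"tz": 0,"ax": 0,"ay": 0,"az": 0},{"claw": 0,"tx": -0.05,"ty": 0,"tz": 0,"ax": 0,"ay": 0,"az": 0}]}}

```text
time: 16.18
eef_pos: [0.568, 0.1766, 0.0526]
tcp_rot: [0.505, -0.495, 0.495, -0.505]
contact_force: [-3.9, -3.9, -2.4]
opening: 0.222
```

```bash
python3 -c "
from h import *
rep()"
```

```text
t 16.18 pos [0.568  0.1766 0.0526] yaw 1.15 | sq in corner frame mm: x-face -3.1 y-face 0.5 under-z 22.0 | F tray x -4.01 y -3.82 z -2.42 | M [-0.572  0.726  0.027] | open 0.222
```

>>> {"name": "play_rows", "arguments": {"steps": [{"claw": 0,"tx": -0.03,"ty": 0,"tz": 0,"ax": 0,"ay": 0,"az": 0},{"claw": 0,"tx": -0.05,"ty": 0,"tz": 0,"ax": 0,"ay": 0,"az": 0},{"claw": 0,"tx": -0.05,"ty": 0,"tz": 0,"ax": 0,"ay": 0,"az": 0}]}}

```text
time: 16.43
eef_pos: [0.568, 0.1767, 0.0526]
tcp_rot: [0.506, -0.495, 0.495, -0.504]
contact_force: [-4.6, -3.4, -0.9]
opening: 0.221
```

```bash
python3 -c "
from h import *
rep()"
```

```text
t 16.43 pos [0.568  0.1767 0.0526] yaw 1.15 | sq in corner frame mm: x-face -3.1 y-face 0.7 under-z 22.0 | F tray x -4.71 y -3.27 z -0.86 | M [-0.846  0.715 -0.035] | open 0.221
```

>>> {"name": "play_rows", "arguments": {"steps": [{"claw": 0,"tx": -0.03,"ty": 0,"tz": 0.03,"ax": 0,"ay": 0,"az": 0},{"claw": 0,"tx": -0.06,"ty": 0,"tz": 0.06,"ax": 0,"ay": 0,"az": 0},{"claw": 0,"tx": -0.08,"ty": 0,"tz": 0.08,"ax": 0,"ay": 0,"az": 0},{"claw": 0,"tx": -0.08,"ty": 0,"tz": 0.08,"ax": 0,"ay": 0,"az": 0}]}}

```text
time: 16.77
eef_pos: [0.5681, 0.1768, 0.0526]
tcp_rot: [0.507, -0.495, 0.495, -0.504]
contact_force: [-6.9, -6.1, 0.4]
opening: 0.22
```

```bash
python3 -c "
from h import *
rep()"
```

```text
t 16.77 pos [0.5681 0.1768 0.0526] yaw 1.17 | sq in corner frame mm: x-face -3.0 y-face 0.8 under-z 22.0 | F tray x -6.97 y -5.92 z 0.40 | M [-1.189  1.113 -0.038] | open 0.220
```

>>> {"name": "play_rows", "arguments": {"steps": [{"claw": 0,"tx": -0.03,"ty": 0,"tz": 0.01,"ax": 0,"ay": 0,"az": 0},{"claw": 0,"tx": -0.05,"ty": 0,"tz": 0.02,"ax": 0,"ay": 0,"az": 0},{"claw": 0,"tx": -0.05,"ty": 0,"tz": 0.02,"ax": 0,"ay": 0,"az": 0},{"claw": 0,"tx": -0.05,"ty": 0,"tz": 0.02,"ax": 0,"ay": 0,"az": 0}]}}

```text
time: 17.1
eef_pos: [0.5681, 0.1769, 0.0525]
tcp_rot: [0.507, -0.495, 0.495, -0.503]
contact_force: [-5.7, -8.1, 0.5]
opening: 0.221
```

```bash
python3 -c "
from h import *
rep();shot('wrist','w5');rep()"
```

```text
t 17.10 pos [0.5681 0.1769 0.0525] yaw 1.18 | sq in corner frame mm: x-face -3.0 y-face 0.8 under-z 21.9 | F tray x -5.89 y -8.02 z 0.53 | M [-1.46   1.163 -0.059] | open 0.221
t 17.15 pos [0.5681 0.1769 0.0525] yaw 1.17 | sq in corner frame mm: x-face -3.0 y-face 0.8 under-z 21.9 | F tray x -6.16 y -8.14 z 0.04 | M [-1.41   1.103 -0.07 ] | open 0.223
```

View pics/w5.png

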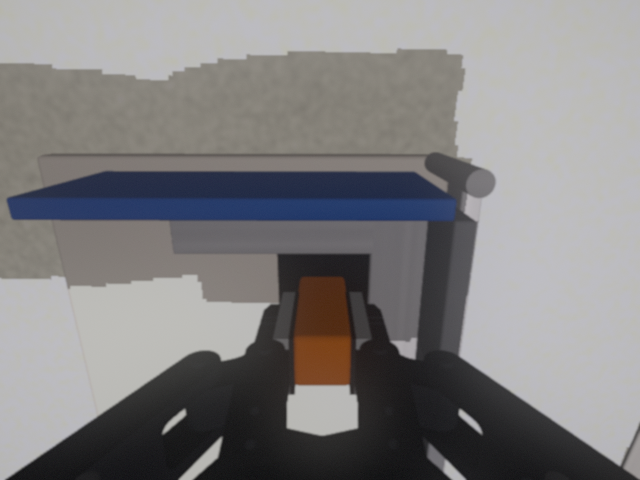

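```bash
python3 - <<'E'
from h import *
im,d,K,T=load('w5')
hsv=cv2.cvtColor(im,cv2.COLOR_BGR2HSV)
m=(hsv[...,1]>100)&(abs(hsv[...,0].astype(int)-115)<15)&(im[...,0]>60)
us=np.arange(40,440,4);vs=[]
for u in us:
    col=im[205:235,u,0].astype(float)-im[205:235,u,2]; # blue minus red
    th=(col[:8].max()+col[-8:].mean())/2; i=np.where(col>th)[0].max(); vs.append(205+i+(col[i]-th)/(col[i]-col[i+1]+1e-9))
vs=np.array(vs); k=np.polyfit(us,vs,1); k=np.polyfit(us[abs(vs-np.polyval(k,us))<1],vs[abs(vs-np.polyval(k,us))<1],1)
q=onplane([(40,np.polyval(k,40)),(440,np.polyval(k,440))],.072,K,T); f=lambda a,b:np.degrees(np.arctan2(*(b-a)[[1,0]]))
print(k,'blue inner-edge angle',f(q[0],q[1]),q.round(4).tolist())
E
```

```text
[2.94007608e-03 2.18855366e+02] blue inner-edge angle 1.0856323407035633 [[0.4713, 0.2209, 0.072], [0.608, 0.2235, 0.072]]
```

>>> {"name": "play_rows", "arguments": {"steps": [{"claw": 0,"tx": 0.01,"ty": 0,"tz": 0.02,"ax": 0,"ay": 0,"az": 0},{"claw": 0,"tx": 0.01,"ty": 0,"tz": 0.02,"ax": 0,"ay": 0,"az": 0},{"claw": 0,"tx": 0.01,"ty": 0,"tz": 0.02,"ax": 0,"ay": 0,"az": 0}]}}

```text
time: 17.4
eef_pos: [0.5681, 0.1769, 0.0524]
tcp_rot: [0.507, -0.495, 0.494, -0.503]
contact_force: [-6.6, -7.5, -0.4]
opening: 0.221
```

```bash
python3 -c "
from h import *
rep()"
```

```text
t 17.40 pos [0.5681 0.1769 0.0524] yaw 1.18 | sq in corner frame mm: x-face -3.0 y-face 0.8 under-z 21.8 | F tray x -6.71 y -7.33 z -0.37 | M [-1.43   1.193 -0.078] | open 0.221
```

>>> {"name": "play_rows", "arguments": {"steps": [{"claw": 0,"tx": 0,"ty": 0,"tz": 0,"ax": 0,"ay": 0,"az": 0},{"claw": 0,"tx": 0,"ty": 0,"tz": 0,"ax": 0,"ay": 0,"az": 0},{"claw": 0,"tx": 0,"ty": 0,"tz": 0,"ax": 0,"ay": 0,"az": 0},{"claw": 0,"tx": 0,"ty": 0,"tz": 0,"ax": 0,"ay": 0,"az": 0},{"claw": 0,"tx": 0,"ty": 0,"tz": 0,"ax": 0,"ay": 0,"az": 0},{"claw": 0,"tx": 0,"ty": 0,"tz": 0,"ax": 0,"ay": 0,"az": 0}]}}

```text
time: 17.9
eef_pos: [0.5681, 0.1769, 0.0525]
tcp_rot: [0.507, -0.495, 0.494, -0.503]
contact_force: [-8.2, -7.6, 0.1]
opening: 0.218
```

>>> {"name": "play_rows", "arguments": {"steps": [{"claw": 0,"tx": 0,"ty": 0,"tz": 0,"ax": 0,"ay": 0,"az": 0},{"claw": 0,"tx": 0,"ty": 0,"tz": 0,"ax": 0,"ay": 0,"az": 0},{"claw": 0,"tx": 0,"ty": 0,"tz": 0,"ax": 0,"ay": 0,"az": 0},{"claw": 0,"tx": 0,"ty": 0,"tz": 0,"ax": 0,"ay": 0,"az": 0},{"claw": 0,"tx": 0,"ty": 0,"tz": 0,"ax": 0,"ay": 0,"az": 0},{"claw": 0,"tx": 0,"ty": 0,"tz": 0,"ax": 0,"ay": 0,"az": 0}]}}

```text
time: 18.4
eef_pos: [0.5681, 0.1769, 0.0525]
tcp_rot: [0.507, -0.495, 0.494, -0.503]
contact_force: [-7.1, -8.2, 0.1]
opening: 0.217
```

```bash
python3 -c "
from h import *
rep()"
```

```text
t 18.40 pos [0.5681 0.1769 0.0525] yaw 1.17 | sq in corner frame mm: x-face -3.0 y-face 0.8 under-z 21.9 | F tray x -7.22 y -8.02 z 0.12 | M [-1.507  1.215 -0.016] | open 0.217
```

Forces hold at about 7 and 8 N. Holding on for well over two seconds.

>>> {"name": "play_rows", "arguments": {"steps": [{"claw": 0,"tx": 0.01,"ty": 0,"tz": 0,"ax": 0,"ay": 0,"az": 0},{"claw": 0,"tx": 0.01,"ty": 0,"tz": 0,"ax": 0,"ay": 0,"az": 0},{"claw": 0,"tx": 0.01,"ty": 0,"tz": 0,"ax": 0,"ay": 0,"az": 0},{"claw": 0,"tx": 0.01,"ty": 0,"tz": 0,"ax": 0,"ay": 0,"az": 0},{"claw": 0,"tx": 0.01,"ty": 0,"tz": 0,"ax": 0,"ay": 0,"az": 0},{"claw": 0,"tx": 0.01,"ty": 0,"tz": 0,"ax": 0,"ay": 0,"az": 0},{"claw": 0,"tx": 0.01,"ty": 0,"tz": 0,"ax": 0,"ay": 0,"az": 0},{"claw": 0,"tx": 0.01,"ty": 0,"tz": 0,"ax": 0,"ay": 0,"az": 0},{"claw": 0,"tx": 0.01,"ty": 0,"tz": 0,"ax": 0,"ay": 0,"az": 0},{"claw": 0,"tx": 0.01,"ty": 0,"tz": 0,"ax": 0,"ay": 0,"az": 0}]}}

```text
time: 19.23
eef_pos: [0.5681, 0.1769, 0.0524]
tcp_rot: [0.507, -0.495, 0.494, -0.503]
contact_force: [-6.3, -7.8, -0.0]
opening: 0.219
```

```bash
python3 -c "
from h import *
rep();"
```

```text
t 19.23 pos [0.5681 0.1769 0.0524] yaw 1.17 | sq in corner frame mm: x-face -3.0 y-face 0.8 under-z 21.8 | F tray x -6.45 y -7.63 z -0.03 | M [-1.342  1.211 -0.002] | open 0.219
```

>>> {"name": "play_rows", "arguments": {"steps": [{"claw": 0,"tx": 0,"ty": 0,"tz": 0,"ax": 0,"ay": 0,"az": 0},{"claw": 0,"tx": 0,"ty": 0,"tz": 0,"ax": 0,"ay": 0,"az": 0},{"claw": 0,"tx": 0,"ty": 0,"tz": 0,"ax": 0,"ay": 0,"az": 0},{"claw": 0,"tx": 0,"ty": 0,"tz": 0,"ax": 0,"ay": 0,"az": 0},{"claw": 0,"tx": 0,"ty": 0,"tz": 0,"ax": 0,"ay": 0,"az": 0},{"claw": 0,"tx": 0,"ty": 0,"tz": 0,"ax": 0,"ay": 0,"az": 0},{"claw": 0,"tx": 0,"ty": 0,"tz": 0,"ax": 0,"ay": 0,"az": 0},{"claw": 0,"tx": 0,"ty": 0,"tz": 0,"ax": 0,"ay": 0,"az": 0},{"claw": 0,"tx": 0,"ty": 0,"tz": 0,"ax": 0,"ay": 0,"az": 0},{"claw": 0,"tx": 0,"ty": 0,"tz": 0,"ax": 0,"ay": 0,"az": 0}]}}

```text
time: 20.07
eef_pos: [0.5681, 0.1769, 0.0524]
tcp_rot: [0.507, -0.495, 0.494, -0.503]
contact_force: [-5.9, -7.3, 1.5]
opening: 0.224
```

```bash
python3 -c "
from h import *
rep();"
```

```text
t 20.07 pos [0.5681 0.1769 0.0524] yaw 1.17 | sq in corner frame mm: x-face -3.0 y-face 0.8 under-z 21.8 | F tray x -6.05 y -7.23 z 1.52 | M [-1.37   1.167 -0.049] | open 0.224
```

>>> {"name": "play_rows", "arguments": {"steps": [{"claw": 0,"tx": 0.05,"ty": 0,"tz": -0.05,"ax": 0,"ay": 0,"az": 0},{"claw": 0,"tx": 0.12,"ty": 0,"tz": -0.12,"ax": 0,"ay": 0,"az": 0},{"claw": 0,"tx": 0.2,"ty": 0,"tz": -0.2,"ax": 0,"ay": 0,"az": 0},{"claw": 0,"tx": 0.3,"ty": 0,"tz": -0.3,"ax": 0,"ay": 0,"az": 0},{"claw": 0,"tx": 0.4,"ty": 0,"tz": -0.4,"ax": 0,"ay": 0,"az": 0},{"claw": 0,"tx": 0.55,"ty": 0,"tz": -0.55,"ax": 0,"ay": 0,"az": 0},{"claw": 0,"tx": 0.8,"ty": 0,"tz": -0.8,"ax": 0,"ay": 0,"az": 0},{"claw": 0,"tx": 1.2,"ty": 0,"tz": -1.2,"ax": 0,"ay": 0,"az": 0},{"claw": 0,"tx": 1.8,"ty": 0,"tz": -1.8,"ax": 0,"ay": 0,"az": 0},{"claw": 0,"tx": 2.4,"ty": 0,"tz": -2.4,"ax": 0,"ay": 0,"az": 0},{"claw": 0,"tx": 2.8,"ty": 0,"tz": -2.8,"ax": 0,"ay": 0,"az": 0},{"claw": 0,"tx": 2.8,"ty": 0,"tz": -2.8,"ax": 0,"ay": 0,"az": 0}]}}

```text
time: 21.07
eef_pos: [0.5409, 0.1487, 0.0526]
tcp_rot: [0.505, -0.495, 0.495, -0.504]
contact_force: [0.7, -0.0, -1.1]
opening: 0.22
```

```bash
python3 -c "
from h import *
rep();"
```

```text
t 21.07 pos [0.5409 0.1487 0.0526] yaw 1.10 | sq in corner frame mm: x-face -30.7 y-face -26.8 under-z 22.0 | F tray x 0.74 y -0.03 z -1.08 | M [ 0.006 -0.016 -0.039] | open 0.220
```

>>> {"name": "play_rows", "arguments": {"steps": [{"claw": 0,"tx": 0,"ty": -0.5,"tz": 0,"ax": 0,"ay": 0,"az": 0},{"claw": 0,"tx": 0,"ty": -1.5,"tz": 0,"ax": 0,"ay": 0,"az": 0},{"claw": 0,"tx": 0,"ty": -3.5,"tz": 0,"ax": 0,"ay": 0,"az": 0},{"claw": 0,"tx": 0,"ty": -6,"tz": 0,"ax": 0,"ay": 0,"az": 0},{"claw": 0,"tx": 0,"ty": -8.5,"tz": 0,"ax": 0,"ay": 0,"az": 0},{"claw": 0,"tx": 0,"ty": -10.5,"tz": 0,"ax": 0,"ay": 0,"az": 0},{"claw": 0,"tx": 0,"ty": -11,"tz": 0,"ax": 0,"ay": 0,"az": 0},{"claw": 0,"tx": 0,"ty": -11,"tz": 0,"ax": 0,"ay": 0,"az": 0},{"claw": 0,"tx": 0,"ty": -11,"tz": 0,"ax": 0,"ay": 0,"az": 0}]}}

```text
time: 21.82
eef_pos: [0.542, 0.1497, 0.1627]
tcp_rot: [0.505, -0.495, 0.495, -0.505]
contact_force: [-0.5, -0.0, -3.0]
opening: 0.222
```

```bash
python3 -c "
from h import *
rep();shot('wrist','w6')
o=np.array([.4705,-.272]); a=np.radians(5.6); ey=np.array([-np.sin(a),np.cos(a)]); p=o-.001*ey; print(p)
delta([p[0],p[1],.16],5.6)"
```

```text
t 21.82 pos [0.542  0.1497 0.1627] yaw 1.16 | sq in corner frame mm: x-face -29.6 y-face -25.8 under-z 132.1 | F tray x -0.48 y -0.04 z -3.00 | M [ 0.017  0.031 -0.019] | open 0.222
[ 0.47059758 -0.27299523]
t cm [42.11  0.18 -7.92] rot deg [ 0.13 -4.44  0.  ]
```

View pics/w6.png

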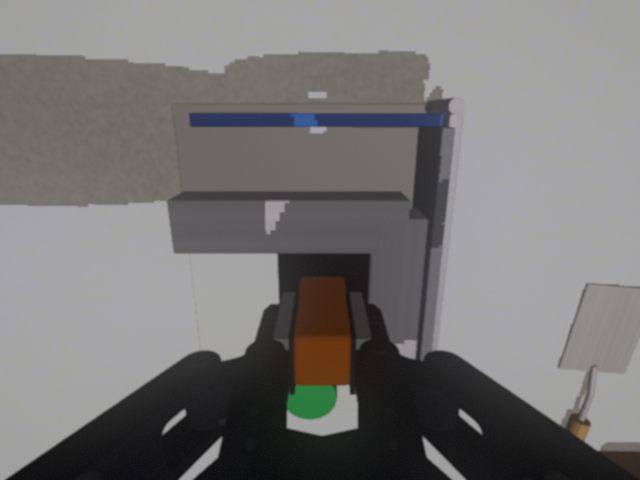

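>>> {"name": "play_rows", "arguments": {"steps": [{"claw": 0,"tx": 1.5,"ty": 0,"tz": -0.3,"ax": 0,"ay": -0.2,"az": 0},{"claw": 0,"tx": 4.5,"ty": 0,"tz": -0.8,"ax": 0,"ay": -0.5,"az": 0},{"claw": 0,"tx": 8.3,"ty": 0,"tz": -1.5,"ax": 0,"ay": -0.9,"az": 0},{"claw": 0,"tx": 12.3,"ty": 0,"tz": -2.3,"ax": 0,"ay": -1.3,"az": 0},{"claw": 0,"tx": 16.3,"ty": 0,"tz": -3,"ax": 0,"ay": -1.7,"az": 0},{"claw": 0,"tx": 20.3,"ty": 0,"tz": -3.8,"ax": 0,"ay": -2.1,"az": 0},{"claw": 0,"tx": 24.3,"ty": 0,"tz": -4.6,"ax": 0,"ay": -2.6,"az": 0},{"claw": 0,"tx": 28.3,"ty": 0,"tz": -5.3,"ax": 0,"ay": -3,"az": 0},{"claw": 0,"tx": 32.3,"ty": 0,"tz": -6.1,"ax": 0,"ay": -3.4,"az": 0},{"claw": 0,"tx": 36.3,"ty": 0,"tz": -6.8,"ax": 0,"ay": -3.8,"az": 0},{"claw": 0,"tx": 39.5,"ty": 0,"tz": -7.4,"ax": 0,"ay": -4.2,"az": 0},{"claw": 0,"tx": 42,"ty": 0,"tz": -7.9,"ax": 0,"ay": -4.4,"az": 0}]}}

```text
time: 22.87
eef_pos: [0.47, -0.2739, 0.1608]
tcp_rot: [0.523, -0.477, 0.475, -0.523]
contact_force: [0.3, 1.0, -1.9]
opening: 0.222
```

>>> {"name": "play_rows", "arguments": {"steps": [{"claw": 0,"tx": 0,"ty": 0,"tz": 0,"ax": 0,"ay": 0,"az": 0},{"claw": 0,"tx": 0,"ty": 0,"tz": 0,"ax": 0,"ay": 0,"az": 0},{"claw": 0,"tx": 0,"ty": 0,"tz": 0,"ax": 0,"ay": 0,"az": 0},{"claw": 0,"tx": 0,"ty": 0,"tz": 0,"ax": 0,"ay": 0,"az": 0}]}}

```text
time: 23.2
eef_pos: [0.4714, -0.2704, 0.1617]
tcp_rot: [-0.524, 0.476, -0.474, 0.524]
contact_force: [-0.2, 0.5, -1.8]
opening: 0.221
```

```bash
python3 -c "
from h import *
rep()
delta([.4706,-.273,.0346],5.6);print(tcp().round(4))
im,d,K,T=load('w6')
f=lambda a,b:np.degrees(np.arctan2(*(b-a)[[1,0]]))
us=np.arange(200,436,4);vs=[]
for u in us:
    col=im[112:135,u,0].astype(float)-im[112:135,u,2]; th=(col.max()+col[-5:].mean())/2; i=np.where(col>th)[0].max(); vs.append(112+i+(col[i]-th)/(col[i]-col[i+1]+1e-9))
vs=np.array(vs);k=np.polyfit(us,vs,1);r=abs(vs-np.polyval(k,us))<1;k=np.polyfit(us[r],vs[r],1);q=onplane([(200,np.polyval(k,200)),(436,np.polyval(k,436))],.072,K,T);print('blue',k,f(q[0],q[1]),q.round(4).tolist())
us=np.arange(200,300,4);vs=[]
shot('wrist','w7')
"
```

```text
t 23.20 pos [ 0.4714 -0.2704  0.1617] yaw 5.62 | sq in corner frame mm: x-face -108.7 y-face -444.4 under-z 131.1 | F tray x -0.17 y 0.52 z -1.81 | M [ 0.007  0.023 -0.002] | open 0.221
t cm [ 0.28 12.71 -0.08] rot deg [ 0.09  0.02 -0.11]
[[ 0.0979 -0.0017  0.9952  0.4714]
 [-0.9952  0.0018  0.0979 -0.2704]
 [-0.0019 -1.     -0.0015  0.1617]
 [ 0.      0.      0.      1.    ]]
blue [2.09779000e-03 1.25360091e+02] 1.0435726887169976 [[0.4682, 0.2212, 0.072], [0.609, 0.2237, 0.072]]
```

View pics/w7.png

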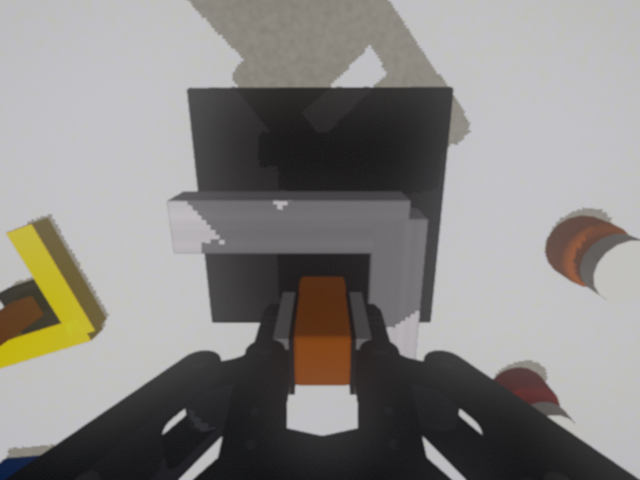

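>>> {"name": "play_rows", "arguments": {"steps": [{"claw": 0,"tx": 0.1,"ty": 1,"tz": -0.1,"ax": 0,"ay": 0,"az": 0},{"claw": 0,"tx": 0.2,"ty": 3,"tz": -0.1,"ax": 0,"ay": 0,"az": 0},{"claw": 0,"tx": 0.2,"ty": 5.5,"tz": -0.1,"ax": 0,"ay": 0,"az": 0},{"claw": 0,"tx": 0.2,"ty": 8,"tz": -0.1,"ax": 0,"ay": 0,"az": 0},{"claw": 0,"tx": 0.2,"ty": 9.8,"tz": -0.1,"ax": 0,"ay": 0,"az": 0},{"claw": 0,"tx": 0.2,"ty": 11,"tz": -0.1,"ax": 0,"ay": 0,"az": 0},{"claw": 0,"tx": 0.2,"ty": 11.6,"tz": -0.1,"ax": 0,"ay": 0,"az": 0},{"claw": 0,"tx": 0.2,"ty": 12,"tz": -0.1,"ax": 0,"ay": 0,"az": 0},{"claw": 0,"tx": 0.2,"ty": 12.2,"tz": -0.1,"ax": 0,"ay": 0,"az": 0},{"claw": 0,"tx": 0.2,"ty": 12.2,"tz": -0.1,"ax": 0,"ay": 0,"az": 0},{"claw": 0,"tx": 0.2,"ty": 12.2,"tz": -0.1,"ax": 0,"ay": 0,"az": 0}]}}

```text
time: 24.17
eef_pos: [0.4716, -0.2745, 0.042]
tcp_rot: [-0.524, 0.474, -0.476, 0.524]
contact_force: [0.2, -0.7, -2.5]
opening: 0.221
```

```bash
python3 -c "
from h import *
rep()
delta([.4706,-.273,.0346],5.6)"
```

```text
t 24.17 pos [ 0.4716 -0.2745  0.042 ] yaw 5.56 | sq in corner frame mm: x-face -108.6 y-face -448.5 under-z 11.4 | F tray x 0.19 y -0.70 z -2.48 | M [ 0.003  0.048 -0.006] | open 0.221
t cm [-0.16  0.74 -0.09] rot deg [-0.08 -0.04  0.09]
```

>>> {"name": "play_rows", "arguments": {"steps": [{"claw": 0,"tx": -0.1,"ty": 0.1,"tz": -0.05,"ax": 0,"ay": 0,"az": 0},{"claw": 0,"tx": -0.1,"ty": 0.2,"tz": -0.05,"ax": 0,"ay": 0,"az": 0},{"claw": 0,"tx": -0.1,"ty": 0.3,"tz": -0.05,"ax": 0,"ay": 0,"az": 0},{"claw": 0,"tx": -0.1,"ty": 0.4,"tz": -0.05,"ax": 0,"ay": 0,"az": 0},{"claw": 0,"tx": -0.1,"ty": 0.5,"tz": -0.05,"ax": 0,"ay": 0,"az": 0},{"claw": 0,"tx": -0.1,"ty": 0.55,"tz": -0.05,"ax": 0,"ay": 0,"az": 0},{"claw": 0,"tx": -0.1,"ty": 0.6,"tz": -0.05,"ax": 0,"ay": 0,"az": 0},{"claw": 0,"tx": -0.1,"ty": 0.6,"tz": -0.05,"ax": 0,"ay": 0,"az": 0}]}}

```text
time: 24.83
eef_pos: [0.4702, -0.273, 0.0348]
tcp_rot: [0.524, -0.475, 0.475, -0.524]
contact_force: [-0.8, -1.1, -1.7]
opening: 0.22
```

```bash
python3 -c "
from h import *
rep()"
```

```text
t 24.83 pos [ 0.4702 -0.273   0.0348] yaw 5.55 | sq in corner frame mm: x-face -109.9 y-face -447.0 under-z 4.2 | F tray x -0.81 y -1.13 z -1.73 | M [-0.07   0.036 -0.019] | open 0.220
```

>>> {"name": "play_rows", "arguments": {"steps": [{"claw": 0,"tx": 0,"ty": 0.05,"tz": 0,"ax": 0,"ay": 0,"az": 0},{"claw": 0,"tx": 0,"ty": 0.05,"tz": 0,"ax": 0,"ay": 0,"az": 0},{"claw": 0,"tx": 0,"ty": 0.05,"tz": 0,"ax": 0,"ay": 0,"az": 0}]}}

```text
time: 25.08
eef_pos: [0.4704, -0.2731, 0.0346]
tcp_rot: [0.524, -0.475, 0.475, -0.524]
contact_force: [-0.8, 0.0, -0.4]
opening: 0.222
```

```bash
python3 -c "
from h import *
rep()"
```

```text
t 25.08 pos [ 0.4704 -0.2731  0.0346] yaw 5.55 | sq in corner frame mm: x-face -109.7 y-face -447.1 under-z 4.0 | F tray x -0.83 y 0.06 z -0.40 | M [-0.015  0.062  0.014] | open 0.222
```

>>> {"name": "play_rows", "arguments": {"steps": [{"claw": 0,"tx": 0,"ty": 0.03,"tz": 0,"ax": 0,"ay": 0,"az": 0},{"claw": 0,"tx": 0,"ty": 0.05,"tz": 0,"ax": 0,"ay": 0,"az": 0},{"claw": 0,"tx": 0,"ty": 0.05,"tz": 0,"ax": 0,"ay": 0,"az": 0}]}}

```text
time: 25.33
eef_pos: [0.4705, -0.2732, 0.0346]
tcp_rot: [0.524, -0.475, 0.475, -0.524]
contact_force: [-2.2, 1.9, 4.6]
opening: 0.219
```

```bash
python3 -c "
from h import *
rep()"
```

```text
t 25.33 pos [ 0.4705 -0.2732  0.0346] yaw 5.56 | sq in corner frame mm: x-face -109.6 y-face -447.2 under-z 4.0 | F tray x -2.17 y 1.96 z 4.58 | M [0.118 0.26  0.   ] | open 0.219
```

>>> {"name": "play_rows", "arguments": {"grip_force": 20, "steps": [{"claw": 0,"tx": 0,"ty": -0.03,"tz": 0,"ax": 0,"ay": 0,"az": 0},{"claw": 0,"tx": 0,"ty": -0.03,"tz": 0,"ax": 0,"ay": 0,"az": 0},{"claw": 2.1,"tx": 0,"ty": -0.03,"tz": 0,"ax": 0,"ay": 0,"az": 0},{"claw": 2.4,"tx": 0,"ty": -0.03,"tz": 0,"ax": 0,"ay": 0,"az": 0},{"claw": 3,"tx": 0,"ty": -0.03,"tz": 0,"ax": 0,"ay": 0,"az": 0},{"claw": 4,"tx": 0,"ty": -0.03,"tz": 0,"ax": 0,"ay": 0,"az": 0},{"claw": 5,"tx": 0,"ty": -0.03,"tz": 0,"ax": 0,"ay": 0,"az": 0},{"claw": 6,"tx": 0,"ty": -0.03,"tz": 0,"ax": 0,"ay": 0,"az": 0},{"claw": 7,"tx": 0,"ty": -0.03,"tz": 0,"ax": 0,"ay": 0,"az": 0},{"claw": 7,"tx": 0,"ty": -0.03,"tz": 0,"ax": 0,"ay": 0,"az": 0},{"claw": 7,"tx": 0,"ty": -0.03,"tz": 0,"ax": 0,"ay": 0,"az": 0}]}}

```text
time: 26.25
eef_pos: [0.4703, -0.273, 0.0342]
tcp_rot: [0.524, -0.475, 0.475, -0.524]
contact_force: [0.3, -1.0, -0.5]
opening: 0.818
```

```bash
python3 -c "
from h import *
rep()"
```

```text
t 26.25 pos [ 0.4703 -0.273   0.0342] yaw 5.55 | sq in corner frame mm: x-face -109.8 y-face -447.0 under-z 3.6 | F tray x 0.29 y -1.00 z -0.48 | M [ 0.022  0.009 -0.027] | open 0.818
```

Open, no load. Lifting straight up and looking.

>>> {"name": "play_rows", "arguments": {"steps": [{"claw": 7,"tx": 0,"ty": -0.5,"tz": 0,"ax": 0,"ay": 0,"az": 0},{"claw": 7,"tx": 0,"ty": -1.5,"tz": 0,"ax": 0,"ay": 0,"az": 0},{"claw": 7,"tx": 0,"ty": -3,"tz": 0,"ax": 0,"ay": 0,"az": 0},{"claw": 7,"tx": 0,"ty": -6,"tz": 0,"ax": 0,"ay": 0,"az": 0},{"claw": 7,"tx": 0,"ty": -9.5,"tz": 0,"ax": 0,"ay": 0,"az": 0},{"claw": 7,"tx": 0,"ty": -13,"tz": 0,"ax": 0,"ay": 0,"az": 0},{"claw": 7,"tx": 0,"ty": -16,"tz": 0,"ax": 0,"ay": 0,"az": 0},{"claw": 7,"tx": 0,"ty": -17,"tz": 0,"ax": 0,"ay": 0,"az": 0},{"claw": 7,"tx": 0,"ty": -17,"tz": 0,"ax": 0,"ay": 0,"az": 0},{"claw": 7,"tx": 0,"ty": -17,"tz": 0,"ax": 0,"ay": 0,"az": 0},{"claw": 7,"tx": 0,"ty": -17,"tz": 0,"ax": 0,"ay": 0,"az": 0}]}}

```text
time: 27.17
eef_pos: [0.4693, -0.2721, 0.202]
tcp_rot: [0.524, -0.477, 0.474, -0.524]
contact_force: [-0.4, 0.3, -1.6]
opening: 0.82
```

```bash
python3 - <<'E'
from h import *
rep(); im,d,K,T=shot('wrist','w8'); shot('scene','scene1'); shot('side','side1')
hsv=cv2.cvtColor(im,cv2.COLOR_BGR2HSV); P=cloud(d,K,T)
m=(hsv[...,0]<20)&(hsv[...,1]>150)&(hsv[...,2]>150); m[:,:250]=0;m[:,400:]=0
r=cv2.minAreaRect(np.argwhere(m)[:,::-1].astype(np.float32)); print(r,onplane(r[0],.071,K,T),np.median(P[m][:,2]))
a=cv2.imread('pics/scene1.png');b=cv2.imread('pics/side1.png');cv2.imwrite('pics/fin.png',cv2.resize(np.hstack([a,b]),(800,300),interpolation=cv2.INTER_AREA))
E
```

```text
t 27.17 pos [ 0.4693 -0.2721  0.202 ] yaw 5.55 | sq in corner frame mm: x-face -110.8 y-face -446.1 under-z 171.4 | F tray x -0.36 y 0.31 z -1.57 | M [ 0.059 -0.035  0.031] | open 0.820
((323.5, 225.0), (22.0, 23.0), 90.0) [[ 0.47056978 -0.27244581  0.071     ]] 0.07177778241004307
```

View pics/w8.png

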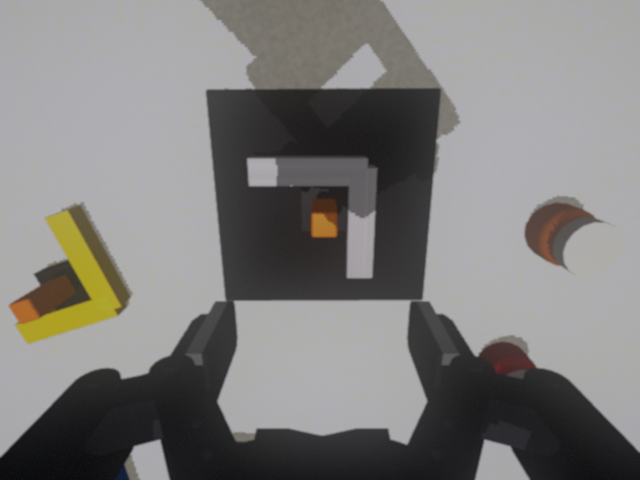

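View pics/fin.png

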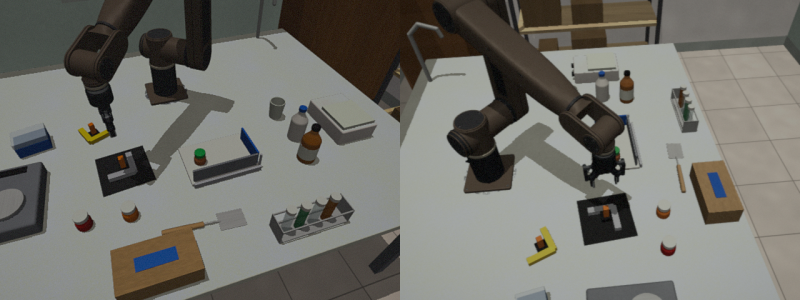

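The square lies flat, centred on the mat and aligned with it: its post is at wrist pixel (324,225), about 1 mm from the mat centre. The blue panel stands square, and everything else is where it stood. Handing in.

```bash
python3 -c "
from h import *
print(ctrl.sign_off())"
```

```text
the job is handed in; nothing more can be done
None
```

The blue panel is trued, the square is back on its mat, and I handed the job in at about 27 s. The hand-in gives no verdict.

- **Approach:** I gripped the grey square by its orange post and held it about 10 mm clear of the base plate. I touched the grey panel lightly to find its real position, about 3 mm inside nominal. Then I pushed the blue panel out slowly with about 3 N.
- **Pressing:** I held the square on both panels for about 3 s. Readings were about 6–8 N on grey and 7–8 N on blue, with sensor noise around 0.5 N. The highest single reading was 8.2 N.
- **Lean of the blue panel:** It started about 8.3° (0.145 rad) inwards. After the square was withdrawn, its inner edge measured 1.04° against a tray angle of about 1.1°, so it is true to within about 0.1°.
- **Setting down:** I backed the square out diagonally, lifted it, and set it down with under 5 N. The post is about 1 mm from the mat centre and the square is flat.
- **Other objects:** In the last pictures nothing else appears to have moved, and the gripper is open and clear at 0.20 m.
- **Small disagreement:** The square seated about 0.8 mm beyond where the camera put the blue panel's face. That is within the 2 mm calibration.

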